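# Trip-test the worktop breaker and reset its lever

## Task

Test the breaker on the worktop socket box: press the larger round button, the one under the wire guard, until the side lever drops, then lift the lever back up until it rests against its upper stop, and let go. Do not press the smaller button, do not knock hard against the wire guard, and leave the cup and the saucepan where they stand.

Things in the scene. Friction and masses are not known exactly. Their poses are not given: they have to be found in the camera images.
- unit: white plastic socket and breaker box fixed to the worktop, 160 (x) x 200 (y) x 126 mm high. Origin: centre of its underside; x to its back, y to its left, z up; yaw varies. Its face slopes 35 degrees, from 35 mm high at the front edge (x = -80 mm) to 126 mm at x = +50 mm (then a flat top); outward normal of the face (-0.574, 0, 0.819) in its frame. Both buttons are on the face
- guard: wire guard, 5 mm steel, fixed over the test button; origin and axes as the box. Side wires at box y = -20 and +90 mm, cross wires at box x = -44, -22 and +20 mm, all 152 mm above the worktop, 70 mm above the button. It bars the way from straight above; the way along the normal of the face, beneath the front cross wire, is free (32 mm from the button's axis to the wire)
- test_button_top (a point): centre of the top of the larger button (test button): round grey cap 22 mm across standing 12 mm out of the sloping face, at (-34, +35, 82) mm in the frame of the box. Its z axis points out of the face, along the normal; its x axis points up the slope
- test_button (a joint): how far the test button is pressed in, m: 0 released, 0.009 fully in; it goes in along the normal of the face and springs back. The lever is tripped when it is about 0.005 in (3 to 4 N); the lever then falls by itself within about a second
- small_button_top (a point): centre of the top of the smaller button, to be left alone: round grey cap 13 mm across standing 8 mm out of the sloping face, at (-31, -50, 79) mm in the frame of the box, outside the guard; z axis out of the face
- small_button (a joint): how far the smaller button is pressed in, m: 0 released, 0.005 fully in
- lever_grip (a point): point to grasp, on the axis of the lever's grip: a black round bar, diameter 16 mm, 74 mm long, parallel to box y, spanning box y = -104 to -178 mm, at the end of a flat arm that swings beside the box's right (-y) side, 100 mm from the hinge. This point is at box y = -150 mm: (+28, -150, 157) mm in the frame of the box when up, (-92, -150, 47) mm when dropped
- lever_hinge (a point): fixed point on the axis of the lever's hinge, level with the grasp point along the axis: at (+7, -150, 59) mm in the frame of the box; axes as the box, the hinge runs along y
- lever (a joint): lever angle q, rad: 0 on the upper stop, leaning 0.21 rad back (box +x) past upright; grows as it falls forward (box -x); 1.9 on the lower stop, just below level. Grip seen from the hinge: 100 mm x (sin(0.21-q), cos(0.21-q)) in box x, z. Held by its own weight (about 0.2 kg) alone: let go above 0.21 it falls down, below 0.21 back on the upper stop
- cup: loose white ceramic cup without handle, 80 mm across the rim, 85 mm high; origin at the centre of its underside. Bystander
- saucepan: loose aluminium saucepan, 150 mm across, 70 mm high, with a black handle that reaches 235 mm from its centre along its own +y axis at 58 to 78 mm height; origin at the centre of its underside. Bystander

How it is judged:
By the outcome, as a careful person would: the job done as asked, in the order asked, and still so for the second after the job is handed in, with the robot touching nothing.
It also fails if it takes over 58 s, if anything falls off the work surface, if the arm or the gripper's body presses on something with over 40 N, if the wrist force passes 120 N, or if a joint passes its speed limit or range.

## Robot

A 6-joint arm with a two-finger parallel gripper is mounted at the origin on the work surface. World frame = base frame: x ahead of the robot, y to its left, z up, the work surface at z = 0. Lengths are in mm, angles in rad, forces in N, time in s.
With the tool pointing down it reaches from about 350 to 875 mm from the base axis. Payload 4.2 kg.
Tool frame: the origin (TCP) lies at the very end of the fingers, on their centre line; the grasp point (between the pads) lies 19 mm behind it (arm.grip_point_offset is the distance from the TCP to the grasp point, in mm); z points along the fingers, y is the direction in which the jaws open and shut (so a half turn about z gives the same grasp; the last joint's range is limited). The gripper opens to 85 mm and grips with 20 to 120 N. Pads are 22 mm wide; open, the fingers measure 114 mm over their backs; the gripper's body (76 mm by 85 mm) begins 54 mm behind the grasp point. The pads swing forward as they close: fully open they stand 13 mm farther back than shut.
Start: joints at [-1.09, 0.385, 0.008, 0, -1.194, -0.259], TCP at [137.509, -609.664, 231.312] pointing down, gripper open.
Joint ranges: [-3.14, 3.14], [-1.21, 2.06], [-1.07, 1.41], [-3.16, 2.05], [-2.99, -0.16], [-3.1, 3.1]. Speed limits (rad/s): [2.79, 2.79, 3.14, 3.14, 3.14, 3.14].

## Interface

Orientations are given as a unit quaternion [x, y, z, w].
In Python, from bench import arm gives the robot as it stands.
- The arm moves only by the tool drive_tool, never from a script. Its argument "steps" is a list of rows, each a list of 5 numbers: the shift along the tool's x, y, z in m, then the turn about the tool's z in degrees, then the finger opening in m, from 0 to 0.0854. A call has 1 to 20 rows; each row shifts and turns the commanded pose from where the row before left it, along the tool's axes as they then stand; what a row does not reach is not made up. A row lasts 1/10 s, in which the tool goes at most 50 mm and 8.59 degrees, less where a joint would pass 70% of its speed; a pose out of reach is approached as far as the arm can. A call is refused whole if a number of a shift passes 0.05 or a number of a turn 8.59, either way. A call with a gripper value outside its range is refused whole. The fingers move at their own pace and stop on an object; the grip force is fixed at half the most. Time passes only in rows, so rows that do not move let the fingers close. It gives the time, the measured TCP pose, the force and the opening at its end, in the units of the state.
- arm.read_state(): the state, without advancing time (a new reading comes with each control period).
- arm.get_image(name): name is "side" or "top"; returns (picture, depth): 480x640x3 uint8, blue, green, red; 480x640 float32, mm along the optical axis (not along the pixel's ray), 0 where there is no reading.
- arm.camera_params(name): a dict with "K" (3x3 intrinsics, pixels), "world_to_cam" (4x4, takes a point from world to camera coordinates). Camera axes: x right, y up, looking along -z (the intrinsics and any distortion apply to the point x, -y, -z); pixel columns grow to the right and rows downward; lengths in mm; the calibration is good to about 2 mm. A picture is of the moment at which its call begins. camera_params takes no time and is no camera call.
- arm.job_done(): hands the job in, once; it reports no verdict.
The state is a dict: "clock": time; "joints": joint angles; "joint_vel": joint speeds; "joint_efforts": joint torques, N m; "position": TCP position; "ee_rot": TCP orientation; "contact_force": force on the tool from outside, world axes, zero at the start; "wrist_torque": the same for the moment, N m; "gripper_width": finger opening in mm.
Only numpy, scipy, OpenCV 4.12 (cv2) and the standard library are available. Lean on these libraries where they do the work, as an engineer would, in place of code of your own. Each camera call takes 0.05 s, during which the arm holds its last target.

## Working session

There is one attempt and no reset: what is moved stays moved. The work goes in short steps, Python scripts to look and compute and a tool call to move; the robot and the scene stay as the last step left them, time stands still between calls to the robot, and variables do not carry over. Pictures are saved under pics/ and viewed, and the job is handed in when it is done.

Besides the shell and the picture viewer there is one more tool, called after ">>>" by a JSON object that holds its "name" and its "arguments", one argument or row to a line. drive_tool: Moves the arm, as the interface text tells. Its arguments: {"type":"object","properties":{"steps":{"type":"array"}},"required":["steps"]}

```bash
ls; mkdir -p pics; python3 - <<'E'
from bench import arm
import cv2,numpy as np
for n in("side","top"):
    p,d=arm.get_image(n); cv2.imwrite(f"pics/{n}0.png",p); np.save(f"pics/{n}0.npy",d)
    c=arm.camera_params(n); print(n,c)
s=arm.read_state(); print(s)
E
```

```text
pics
side {'K': array([[612.08564334,   0.        , 317.75916575],
       [  0.        , 612.08564334, 237.578116  ],
       [  0.        ,   0.        ,   1.        ]]), 'world_to_cam': array([[-6.70631806e-01, -7.41696095e-01,  1.18272339e-02,
         5.14641226e+02],
       [ 4.74128361e-01, -4.16329470e-01,  7.75804144e-01,
        -3.40470650e+02],
       [-5.70486878e-01,  5.25886562e-01,  6.30862938e-01,
        -9.24871878e+02],
       [ 0.00000000e+00,  0.00000000e+00,  0.00000000e+00,
         1.00000000e+00]])}
top {'K': array([[474.25205559,   0.        , 315.99350937],
       [  0.        , 474.25205559, 251.44934377],
       [  0.        ,   0.        ,   1.        ]]), 'world_to_cam': array([[ 7.59899819e-03, -9.99970631e-01,  9.96458195e-04,
         1.09817917e+02],
       [ 9.84946324e-01,  7.65690937e-03,  1.72690796e-01,
        -6.34898228e+02],
       [-1.72693354e-01, -3.30819214e-04,  9.84975581e-01,
        -7.95638528e+02],
       [ 0.00000000e+00,  0.00000000e+00,  0.00000000e+00,
         1.00000000e+00]])}
{'clock': 0.1, 'joints': array([-1.09040594e+00,  3.85467024e-01,  6.72419851e-03, -4.10714290e-04,
       -1.19396919e+00, -2.58602615e-01]), 'joint_vel': array([ 0.00066925, -0.00215336,  0.00148134,  0.00229594, -0.0021964 ,
       -0.00028452]), 'joint_efforts': array([-4.38737352e-04, -3.93318021e+01,  1.88928884e+01,  4.19793248e+00,
       -2.60651737e-03,  1.15297263e-05]), 'position': array([ 137.37778468, -609.17428746,  230.32720247]), 'ee_rot': array([-1.10591404e-01,  9.93865478e-01,  9.62134013e-04, -1.67928236e-04]), 'contact_force': array([ 0.06398318,  0.33395678, -0.51824081]), 'wrist_torque': array([-0.01308464,  0.00169762, -0.02857381]), 'gripper_width': 85.13928887800398}
```

View pics/side0.png

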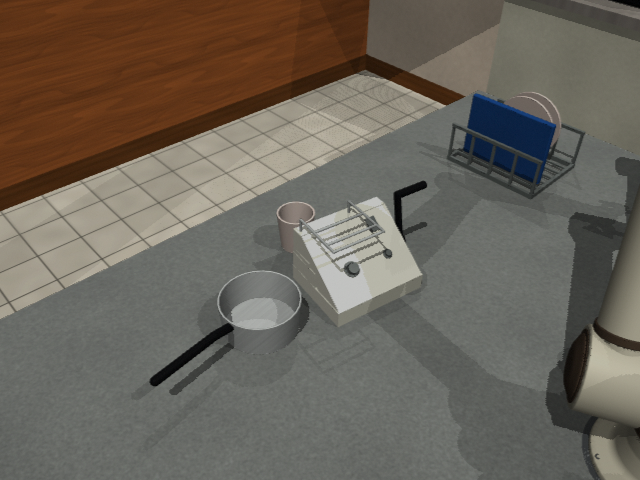

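View pics/top0.png

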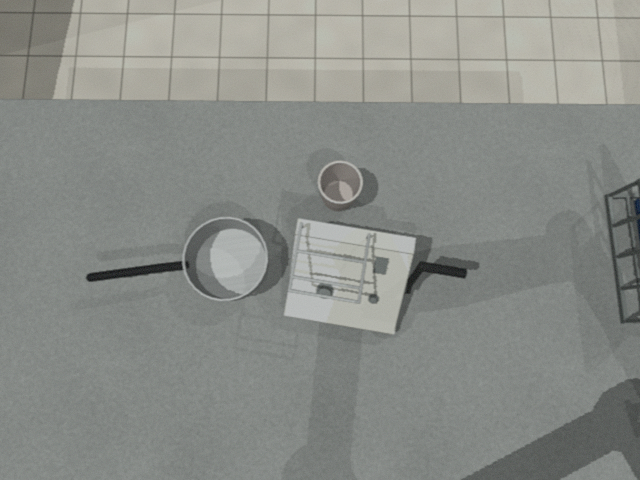

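The side view shows the large button at about (352,268), the small one at (388,253), and the lever up at (410,190). The top view shows the large button at about (324,290), the small one at (373,298), and the grip at (445,270). Next I'll fit the box pose from depth.

```bash
cat > h.py <<'E'
import numpy as np,cv2
from bench import arm
def cloud(n,d):
    c=arm.camera_params(n);K=c["K"];T=c["world_to_cam"]
    v,u=np.nonzero(d>0);z=d[v,u]
    P=np.c_[(u-K[0,2])/K[0,0]*z,-(v-K[1,2])/K[1,1]*z,-z]
    return (P-T[:3,3])@T[:3,:3],u,v
def proj(n,X):
    c=arm.camera_params(n);K=c["K"];T=c["world_to_cam"]
    P=np.atleast_2d(X)@T[:3,:3].T+T[:3,3]
    return np.c_[K[0,0]*P[:,0]/-P[:,2]+K[0,2],K[1,1]*-P[:,1]/-P[:,2]+K[1,2]]
def tow(p,X):
    c,s=np.cos(p[2]),np.sin(p[2]);X=np.atleast_2d(X)
    return X@np.array([[c,s,0],[-s,c,0],[0,0,1]])+[p[0],p[1],0]
def tob(p,X):
    c,s=np.cos(p[2]),np.sin(p[2])
    return (np.atleast_2d(X)-[p[0],p[1],0])@np.array([[c,s,0],[-s,c,0],[0,0,1]]).T
PTS=dict(btn=(-34,35,82),small=(-31,-50,79),gup=(28,-150,157),gdn=(-92,-150,47))
E
python3 - <<'E'
from h import *
from scipy.optimize import least_squares
C=[]
for n in("side","top"):
    P,u,v=cloud(n,np.load(f"pics/{n}0.npy"))
    C.append(P)
poly=np.array([(-80,0),(-80,35),(50,126),(80,126),(80,0)],float)
def sd(B):
    # signed dist to convex prism
    x,y,z=B.T
    f=np.c_[-80-x,x-80,abs(y)-100,z-126,-.574*(x+80)+.819*(z-35)]
    out=np.linalg.norm(np.maximum(f,0),axis=1); m=f.max(1)
    return np.where(m>0,out,m)
p=np.array([620,40,-.08])
for it in range(4):
    Q=[]
    for P in C:
        B=tob(p,P); m=(abs(sd(B))<[40,20,12,8][it])&(P[:,2]>8); Q.append(P[m])
    r=least_squares(lambda p:np.concatenate([sd(tob(p,q)) for q in Q]),p,loss='soft_l1',f_scale=1.5)
    p=r.x; print(p,[ (len(q),np.median(sd(tob(p,q))),np.median(abs(sd(tob(p,q))))) for q in Q])
np.save("pose.npy",p)
for n in("side","top"):
    im=cv2.imread(f"pics/{n}0.png")
    X=[PTS['btn'],PTS['small'],PTS['gup'],(-80,-100,0),(-80,100,0),(-80,-100,35),(-80,100,35),(50,-100,126),(50,100,126),(80,100,126),(80,-100,126),(-44,-20,152),(-44,90,152),(20,-20,152),(20,90,152)]
    for a in proj(n,tow(p,X)): cv2.circle(im,tuple(int(round(t)) for t in a),2,(0,0,255),-1)
    c=[200,150,450,350]; im=cv2.resize(im[150:350,230:480],None,fx=3,fy=3); cv2.imwrite(f"pics/{n}0o.png",im)
for k,X in PTS.items(): print(k,tow(p,X))
E
```

```text
[ 5.85599949e+02  5.99526968e+01 -1.65198867e-01] [(9985, np.float64(-0.5219785943697843), np.float64(1.4117367175318414)), (10412, np.float64(0.7753092173686653), np.float64(1.0913336832012916))]
[ 5.85265489e+02  5.99396117e+01 -1.61758752e-01] [(10141, np.float64(-0.7209428414342511), np.float64(1.4134946706660543)), (10403, np.float64(0.5855429683433613), np.float64(0.9946916075104237))]
[ 5.85311613e+02  5.99622724e+01 -1.61538207e-01] [(10057, np.float64(-0.7259413187821337), np.float64(1.390893846942788)), (10324, np.float64(0.5924578270845804), np.float64(0.992367076807821))]
[ 5.85369530e+02  6.00340213e+01 -1.61492615e-01] [(9937, np.float64(-0.7473155550064092), np.float64(1.3608980194637255)), (10227, np.float64(0.5963628951487152), np.float64(0.9903178596865416))]
btn [[557.4396305  100.04552838  82.        ]]
small [[546.73331142  15.66914109  79.        ]]
gup [[588.88646811 -92.51640037 157.        ]]
gdn [[470.44786216 -73.22141088  47.        ]]
```

>>> {"name": "drive_tool", "arguments": {
  "steps": [
    [0,0,-0.03,0,0],
    [0,0,-0.03,0,0],
    [0,0,-0.03,0,0]
  ]
}}

```text
clock: 0.4
position: [137.4, -609.3, 321.6]
ee_rot: [-0.111, 0.994, 0.001, -0.0]
contact_force: [0.2, -0.5, -0.1]
gripper_width: 43.9
```

View pics/side0o.png

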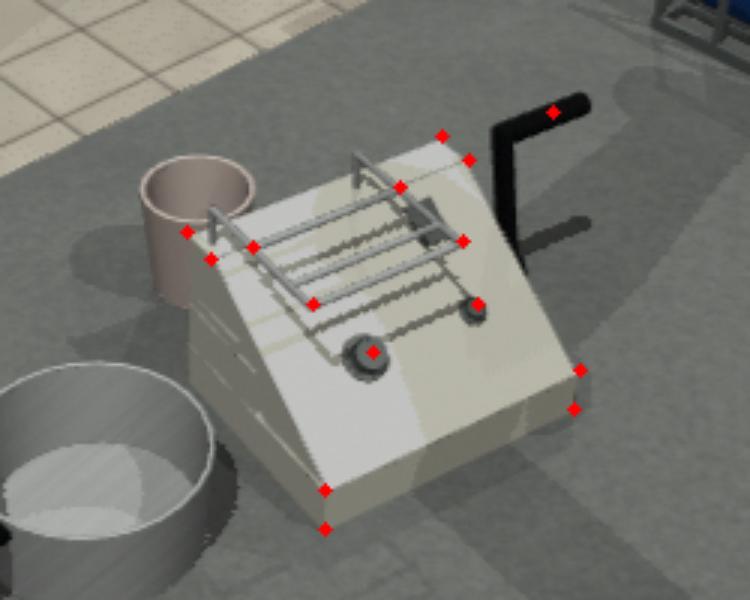

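View pics/top0o.png

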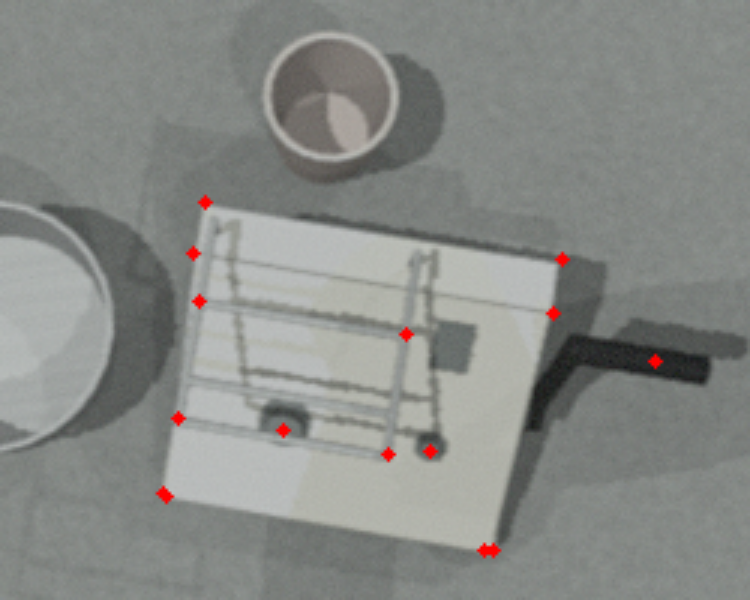

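The projected model matches both views: button, guard and grip fall within about 2 px. The moves only shift the tool and turn it about its own axis, so I'll see whether the tool tilts at the reach limit. I'll move out along the box's azimuth, well above everything.

>>> {"name": "drive_tool", "arguments": {
  "steps": [
    [0,0,-0.01,8,0],
    [0,0,-0.01,8,0],
    [0,0,-0.01,6,0],
    [-0.032,0.032,0,0,0],
    [-0.032,0.032,0,0,0],
    [-0.032,0.032,0,0,0],
    [-0.032,0.032,0,0,0],
    [-0.032,0.032,0,0,0],
    [-0.032,0.032,0,0,0],
    [-0.032,0.032,0,0,0],
    [-0.032,0.032,0,0,0],
    [-0.032,0.032,0,0,0],
    [-0.032,0.032,0,0,0],
    [-0.032,0.032,0,0,0],
    [-0.032,0.032,0,0,0],
    [-0.032,0.032,0,0,0],
    [-0.032,0.032,0,0,0],
    [-0.032,0.032,0,0,0]
  ]
}}

```text
clock: 2.2
position: [689.8, -212.1, 350.7]
ee_rot: [0.081, 0.997, 0.0, -0.001]
contact_force: [1.1, -0.1, 1.3]
gripper_width: -0.0
```

>>> {"name": "drive_tool", "arguments": {
  "steps": [
    [-0.032,0.032,0,0,0],
    [-0.032,0.032,0,0,0],
    [-0.032,0.032,0,0,0]
  ]
}}

```text
clock: 2.5
position: [799.9, -132.9, 350.9]
ee_rot: [0.081, 0.997, 0.0, -0.0]
contact_force: [1.5, -0.0, -0.1]
gripper_width: -0.2
```

```bash
python3 - <<'E'
from h import *
print({k:np.round(v,3) for k,v in arm.read_state().items()})
E
```

```text
{'clock': np.float64(2.5), 'joints': array([ 0.034,  0.736,  0.901, -0.   , -1.737, -1.766]), 'joint_vel': array([ 0.325,  0.834,  1.554,  0.005, -0.714, -0.327]), 'joint_efforts': array([ -0.139, -59.69 ,  16.584,   4.221,   0.367,   0.209]), 'position': array([ 799.926, -132.942,  350.867]), 'ee_rot': array([ 0.081,  0.997,  0.   , -0.   ]), 'contact_force': array([ 1.515, -0.038, -0.099]), 'wrist_torque': array([-0.092, -0.171,  0.001]), 'gripper_width': np.float64(-0.17)}
```

>>> {"name": "drive_tool", "arguments": {
  "steps": [
    [0.004,-0.039,0,0,0],
    [0.004,-0.039,0,0,0],
    [0.004,-0.039,0,0,0],
    [0.004,-0.039,0,0,0],
    [-0.03,0,0,0,0],
    [-0.03,0,0,0,0],
    [-0.03,0,0,0,0]
  ]
}}

```text
clock: 3.2
position: [825.1, -295.6, 341.6]
ee_rot: [0.082, 0.997, -0.003, 0.004]
contact_force: [21.0, -28.3, 35.0]
gripper_width: -0.0
```

>>> {"name": "drive_tool", "arguments": {
  "steps": [
    [-0.03,0,0,0,0],
    [-0.03,0,0,0,0],
    [-0.03,0,0,0,0]
  ]
}}

```text
clock: 3.5
position: [859.4, -289.2, 316.9]
ee_rot: [0.081, 0.996, -0.01, 0.031]
contact_force: [-0.8, -0.4, 0.3]
gripper_width: 0.1
```

```bash
python3 - <<'E'
from h import *
print({k:np.round(v,3) for k,v in arm.read_state().items()})
E
```

```text
{'clock': np.float64(3.5), 'joints': array([-0.142,  1.025,  1.408,  0.017, -1.891, -1.585]), 'joint_vel': array([ 0.049,  0.091,  0.001,  0.044,  0.267, -0.036]), 'joint_efforts': array([-1.9400e-01, -6.2981e+01,  1.9561e+01,  3.9460e+00, -3.4000e-02,
        2.4000e-02]), 'position': array([ 859.38 , -289.187,  316.934]), 'ee_rot': array([ 0.081,  0.996, -0.01 ,  0.031]), 'contact_force': array([-0.81 , -0.377,  0.349]), 'wrist_torque': array([0.069, 0.132, 0.016]), 'gripper_width': np.float64(0.095)}
```

The tilt starts at the reach limit, as hoped. I'll push further and track the tool axis.

```bash
cat >> h.py <<'E'
from scipy.spatial.transform import Rotation as R
pose=np.load("pose.npy") if __import__('os').path.exists("pose.npy") else None
def rep():
    s=arm.read_state();M=R.from_quat(s["ee_rot"]).as_matrix();c,sn=np.cos(pose[2]),np.sin(pose[2])
    W=np.array([[c,sn,0],[-sn,c,0],[0,0,1]])  # world->box
    B=W@M
    print("clk",round(float(s["clock"]),2),"J",np.round(s["joints"],3),"F",np.round(s["contact_force"],1),"w",round(float(s["gripper_width"]),1))
    print("pos",np.round(s["position"],1),"box",np.round(tob(pose,s["position"])[0],1))
    print("tool axes in box x:",np.round(B[:,0],3),"y:",np.round(B[:,1],3),"z:",np.round(B[:,2],3),"tilt",round(float(np.degrees(np.arccos(-B[2,2]))),1),"az",round(float(np.degrees(np.arctan2(B[1,2],B[0,2]))),1))
    return s,M,B
E
python3 -c "
from h import *
rep()"
```

```text
clk 3.5 J [-0.142  1.025  1.408  0.017 -1.891 -1.585] F [-0.8 -0.4  0.3] w 0.1
pos [ 859.4 -289.2  316.9] box [ 326.6 -300.6  316.9]
tool axes in box x: [-0.998  0.    -0.063] y: [ 0.001  1.    -0.015] z: [ 0.063 -0.015 -0.998] tilt 3.7 az -13.1
```

>>> {"name": "drive_tool", "arguments": {
  "steps": [
    [-0.03,0,-0.01,0,0],
    [-0.03,0,-0.01,0,0],
    [-0.03,0,-0.01,0,0],
    [-0.03,0,-0.01,0,0]
  ]
}}

```text
clock: 3.9
position: [886.1, -278.8, 320.5]
ee_rot: [0.081, 0.994, -0.021, 0.067]
contact_force: [-0.7, -0.3, 0.0]
gripper_width: 0.2
```

```bash
python3 -c "
from h import *
rep()"
```

```text
clk 3.9 J [-0.12   1.027  1.408  0.037 -1.815 -1.601] F [-0.7 -0.3  0. ] w 0.2
pos [ 886.1 -278.8  320.5] box [ 351.3 -286.   320.5]
tool axes in box x: [-0.991 -0.002 -0.137] y: [ 0.003  1.    -0.03 ] z: [ 0.137 -0.03  -0.99 ] tilt 8.1 az -12.4
```

>>> {"name": "drive_tool", "arguments": {
  "steps": [
    [-0.045,-0.005,0,0,0],
    [-0.045,-0.005,0,0,0],
    [-0.045,-0.005,0,0,0],
    [-0.045,-0.005,0,0,0],
    [-0.045,-0.005,0,0,0],
    [-0.045,-0.005,0,0,0],
    [-0.045,-0.005,0,0,0],
    [-0.045,-0.005,0,0,0],
    [-0.045,-0.005,0,0,0],
    [-0.045,-0.005,0,0,0]
  ]
}}

```text
clock: 4.9
position: [993.0, -299.3, 286.0]
ee_rot: [0.079, 0.975, -0.058, 0.201]
contact_force: [-0.0, 0.2, 0.7]
gripper_width: -0.3
```

```bash
python3 -c "
from h import *
rep()"
```

```text
clk 4.9 J [-0.109  1.103  1.407  0.103 -1.466 -1.613] F [-0.   0.2  0.7] w -0.3
pos [ 993.  -299.3  286. ] box [ 460.1 -289.2  286. ]
tool axes in box x: [-0.916 -0.017 -0.401] y: [ 0.017  0.997 -0.082] z: [ 0.401 -0.082 -0.912] tilt 24.2 az -11.5
```

>>> {"name": "drive_tool", "arguments": {
  "steps": [
    [-0.045,0.003,0,0,0],
    [-0.045,0.003,0,0,0],
    [-0.045,0.003,0,0,0],
    [-0.045,0.003,0,0,0],
    [-0.045,0.003,0,0,0],
    [-0.045,0.003,0,0,0],
    [-0.045,0.003,0,0,0]
  ]
}}

```text
clock: 5.6
position: [1049.6, -257.3, 332.2]
ee_rot: [0.076, 0.95, -0.08, 0.294]
contact_force: [0.5, -1.0, -0.1]
gripper_width: 0.2
```

```bash
python3 -c "
from h import *
rep()"
```

```text
clk 5.6 J [-0.046  1.096  1.407  0.18  -1.288 -1.681] F [ 0.5 -1.  -0.1] w 0.2
pos [1049.6 -257.3  332.2] box [ 509.2 -238.6  332.2]
tool axes in box x: [-0.821 -0.036 -0.57 ] y: [ 0.032  0.994 -0.108] z: [ 0.57  -0.107 -0.815] tilt 35.5 az -10.6
```

Tilt is now 35.5° and nearly on the face normal. Next I'll work out the moves to the pre-press point.

```bash
cat >> h.py <<'E'
def go(B,a,b):
    d=B.T@(np.array(b,float)-np.array(a,float)); print(a,'->',b,"tool mm",np.round(d,1),"len",round(float(np.linalg.norm(d)),1)); return d
E
python3 -c "
from h import *
s,M,B=rep()
a=tob(pose,s['position'])[0]
go(B,a,(-150,50,332)); go(B,(-150,50,332),(-97,46,160));go(B,(-97,46,160),(-40,35,78))"
```

```text
clk 5.6 J [-0.046  1.096  1.407  0.18  -1.288 -1.681] F [ 0.5 -1.  -0.1] w 0.2
pos [1049.6 -257.3  332.2] box [ 509.2 -238.6  332.2]
tool axes in box x: [-0.821 -0.036 -0.57 ] y: [ 0.032  0.994 -0.108] z: [ 0.57  -0.107 -0.815] tilt 35.5 az -10.6
[ 509.19233819 -238.60581758  332.16011449] -> (-150, 50, 332) tool mm [ 530.9  266.  -406.5] len 719.6
(-150, 50, 332) -> (-97, 46, 160) tool mm [ 54.6  16.3 170.8] len 180.0
(-97, 46, 160) -> (-40, 35, 78) tool mm [  0.3  -0.2 100.5] len 100.5
```

>>> {"name": "drive_tool", "arguments": {
  "steps": [
    [0.01,0.005,-0.008,0,0],
    [0.02,0.01,-0.015,0,0],
    [0.0295,0.0148,-0.0226,0,0],
    [0.0295,0.0148,-0.0226,0,0],
    [0.0295,0.0148,-0.0226,0,0],
    [0.0295,0.0148,-0.0226,0,0]
  ]
}}

```text
clock: 6.2
position: [884.9, -151.0, 334.0]
ee_rot: [0.076, 0.949, -0.08, 0.294]
contact_force: [1.1, 0.6, 0.4]
gripper_width: -0.0
```

```bash
python3 -c "
from h import *
s,M,B=rep()
a=tob(pose,s['position'])[0]
go(B,a,(-150,50,332))"
```

```text
clk 6.2 J [ 0.079  0.544  0.251  0.365 -0.735 -2.014] F [1.1 0.6 0.4] w -0.0
pos [ 884.9 -151.   334. ] box [ 329.6 -160.1  334. ]
tool axes in box x: [-0.821 -0.036 -0.57 ] y: [ 0.032  0.994 -0.108] z: [ 0.571 -0.107 -0.814] tilt 35.5 az -10.6
[ 329.61484159 -160.13139153  333.96971328] -> (-150, 50, 332) tool mm [ 387.2  193.8 -294.4] len 523.6
```

>>> {"name": "drive_tool", "arguments": {
  "steps": [
    [0.0277,0.0138,-0.021,0,0],
    [0.0277,0.0138,-0.021,0,0],
    [0.0277,0.0138,-0.021,0,0],
    [0.0277,0.0138,-0.021,0,0],
    [0.0277,0.0138,-0.021,0,0],
    [0.0277,0.0138,-0.021,0,0],
    [0.0277,0.0138,-0.021,0,0],
    [0.0277,0.0138,-0.021,0,0]
  ]
}}

```text
clock: 7.0
position: [634.0, 11.2, 332.7]
ee_rot: [0.076, 0.949, -0.08, 0.294]
contact_force: [0.9, 0.5, 0.2]
gripper_width: -0.0
```

```bash
python3 -c "
from h import *
s,M,B=rep()
a=tob(pose,s['position'])[0]
go(B,a,(-150,50,332))"
```

```text
clk 7.0 J [ 0.398  0.093 -0.502  0.734 -0.626 -2.659] F [0.9 0.5 0.2] w -0.0
pos [634.   11.2 332.7] box [ 55.9 -40.3 332.7]
tool axes in box x: [-0.821 -0.035 -0.57 ] y: [ 0.032  0.994 -0.107] z: [ 0.57  -0.106 -0.815] tilt 35.5 az -10.5
[ 55.87176372 -40.33466813 332.69394814] -> (-150, 50, 332) tool mm [ 166.2   83.3 -126.4] len 224.8
```

j6 is nearing its limit, so I'll turn the tool half a turn, which gives the same shape.

>>> {"name": "drive_tool", "arguments": {
  "steps": [
    [0,0,0,-4,0],
    [0,0,0,-8.5,0],
    [0,0,0,-8.5,0],
    [0,0,0,-8.5,0],
    [0,0,0,-8.5,0],
    [0,0,0,-8.5,0],
    [0,0,0,-8.5,0],
    [0,0,0,-8.5,0],
    [0,0,0,-8.5,0],
    [0,0,0,-8.5,0],
    [0,0,0,-8.5,0],
    [0,0,0,-8.5,0],
    [0,0,0,-8.5,0],
    [0,0,0,-8.5,0],
    [0,0,0,-8.5,0],
    [0,0,0,-8.5,0],
    [0,0,0,-8.5,0],
    [0,0,0,-8.5,0],
    [0,0,0,-8.5,0],
    [0,0,0,-8.5,0]
  ]
}}

```text
clock: 9.0
position: [635.4, 10.7, 332.7]
ee_rot: [0.933, -0.192, 0.301, 0.043]
contact_force: [-0.2, -0.4, -0.4]
gripper_width: 0.1
```

>>> {"name": "drive_tool", "arguments": {
  "steps": [
    [0,0,0,-8.5,0],
    [0,0,0,-6,0],
    [0,0,0,0,0]
  ]
}}

```text
clock: 9.3
position: [635.4, 10.6, 332.6]
ee_rot: [0.95, -0.076, 0.294, 0.08]
contact_force: [-0.7, 0.1, 0.2]
gripper_width: 0.1
```

```bash
python3 -c "
from h import *
s,M,B=rep()
a=tob(pose,s['position'])[0]
go(B,a,(-150,50,332)); go(B,(-150,50,332),(-97,46,160));go(B,(-97,46,160),(-40,35,78))"
```

```text
clk 9.3 J [ 0.396  0.095 -0.499  0.732 -0.626  0.486] F [-0.7  0.1  0.2] w 0.1
pos [635.4  10.6 332.6] box [ 57.3 -40.7 332.6]
tool axes in box x: [0.821 0.035 0.57 ] y: [-0.032 -0.994  0.107] z: [ 0.57  -0.106 -0.815] tilt 35.4 az -10.5
[ 57.29257455 -40.72926291 332.62449412] -> (-150, 50, 332) tool mm [-167.4  -83.6 -127.3] len 226.3
(-150, 50, 332) -> (-97, 46, 160) tool mm [-54.6 -16.1 170.8] len 180.0
(-97, 46, 160) -> (-40, 35, 78) tool mm [ -0.3   0.3 100.5] len 100.5
```

```bash
python3 -c "
from h import *
s,M,B=rep()
a=tob(pose,s['position'])[0]
go(B,a,(-120,48,260)); go(B,(-120,48,260),(-97,46,160))"
```

```text
clk 9.3 J [ 0.396  0.095 -0.499  0.732 -0.626  0.486] F [-0.7  0.1  0.2] w 0.1
pos [635.4  10.6 332.6] box [ 57.3 -40.7 332.6]
tool axes in box x: [0.821 0.035 0.57 ] y: [-0.032 -0.994  0.107] z: [ 0.57  -0.106 -0.815] tilt 35.4 az -10.5
[ 57.29257455 -40.72926291 332.62449412] -> (-120, 48, 260) tool mm [-183.8  -90.3  -51.3] len 211.1
(-120, 48, 260) -> (-97, 46, 160) tool mm [-38.2  -9.4  94.8] len 102.6
```

>>> {"name": "drive_tool", "arguments": {
  "steps": [
    [-0.023,-0.0113,-0.0064,0,0],
    [-0.023,-0.0113,-0.0064,0,0],
    [-0.023,-0.0113,-0.0064,0,0],
    [-0.023,-0.0113,-0.0064,0,0],
    [-0.023,-0.0113,-0.0064,0,0],
    [-0.023,-0.0113,-0.0064,0,0],
    [-0.023,-0.0113,-0.0064,0,0],
    [-0.023,-0.0113,-0.0064,0,0],
    [-0.0096,-0.0023,0.0237,0,0],
    [-0.0096,-0.0023,0.0237,0,0],
    [-0.0096,-0.0023,0.0237,0,0],
    [-0.0096,-0.0023,0.0237,0,0],
    [0,0,0,0,0]
  ]
}}

```text
clock: 10.6
position: [495.7, 118.7, 159.2]
ee_rot: [0.95, -0.077, 0.291, 0.082]
contact_force: [0.3, -1.7, 0.4]
gripper_width: 0.0
```

```bash
python3 -c "
from h import *
s,M,B=rep()
a=tob(pose,s['position'])[0]
go(B,a,(-97,46,160));go(B,a,(-40,35,78))
for n in('side','top'):
    p,d=arm.get_image(n); cv2.imwrite(f'pics/{n}1.png',cv2.resize(p[130:370,200:520],None,fx=2.4,fy=2.4))
"
```

```text
clk 10.6 J [ 0.465  0.109 -1.041  1.631 -0.436 -0.592] F [ 0.3 -1.7  0.4] w 0.0
pos [495.7 118.7 159.2] box [-97.9  43.5 159.2]
tool axes in box x: [0.824 0.034 0.566] y: [-0.035 -0.993  0.111] z: [ 0.566 -0.111 -0.817] tilt 35.2 az -11.1
[-97.8946468   43.50160505 159.22695072] -> (-97, 46, 160) tool mm [ 1.3 -2.4 -0.4] len 2.8
[-97.8946468   43.50160505 159.22695072] -> (-40, 35, 78) tool mm [  1.4  -2.6 100.1] len 100.1
```

View pics/side1.png

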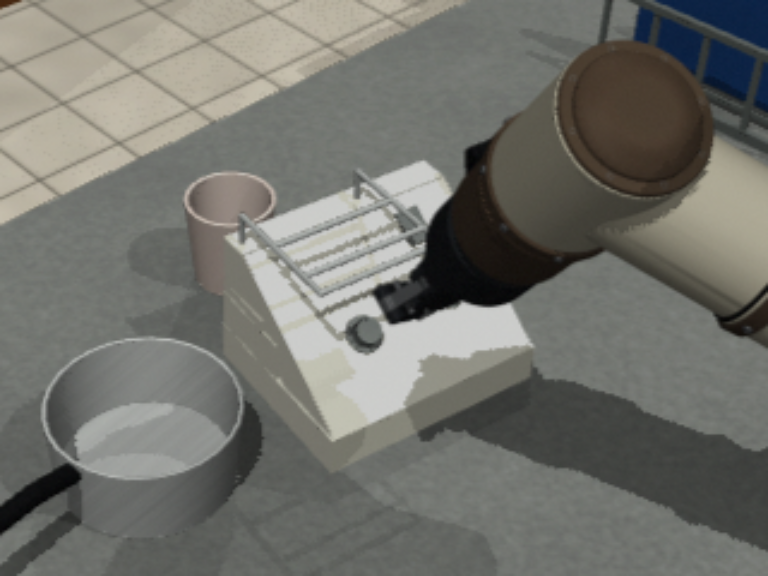

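View pics/top1.png

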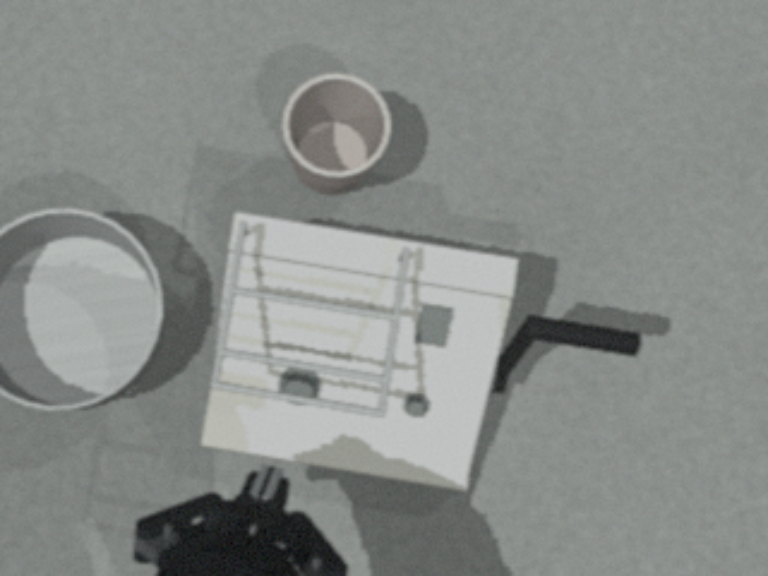

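The side view shows the closed fingertips (crop 400,300) in front of the button (365,333) and below and in front of the front wire. Both views show the wires clear, so I'll advance along the normal.

>>> {"name": "drive_tool", "arguments": {
  "steps": [
    [0.001,-0.001,0.015,0,0],
    [0,-0.001,0.02,0,0],
    [0,-0.001,0.02,0,0],
    [0,0,0.02,0,0],
    [0,0,0.01,0,0],
    [0,0,0,0,0]
  ]
}}

```text
clock: 11.3
position: [545.9, 114.9, 105.4]
ee_rot: [0.951, -0.079, 0.286, 0.087]
contact_force: [-0.6, 0.4, 0.1]
gripper_width: -0.2
```

```bash
python3 -c "
from h import *
s,M,B=rep()
a=tob(pose,s['position'])[0]
go(B,a,(-40,35,78))
"
```

```text
clk 11.3 J [ 0.256  0.272 -0.976  2.049 -0.391 -0.842] F [-0.6  0.4  0.1] w -0.2
pos [545.9 114.9 105.4] box [-47.8  47.9 105.4]
tool axes in box x: [0.829 0.033 0.558] y: [-0.041 -0.992  0.12 ] z: [ 0.558 -0.123 -0.821] tilt 34.8 az -12.4
[-47.76902854  47.85197989 105.42461781] -> (-40, 35, 78) tool mm [-9.3  9.1 28.4] len 31.3
```

>>> {"name": "drive_tool", "arguments": {
  "steps": [
    [-0.003,0.003,0,0,0],
    [-0.003,0.003,0,0,0],
    [-0.003,0.003,0,0,0],
    [0,0,0,0,0]
  ]
}}

```text
clock: 11.7
position: [535.2, 108.2, 104.6]
ee_rot: [0.952, -0.08, 0.283, 0.09]
contact_force: [0.5, 0.1, 0.4]
gripper_width: 0.0
```

```bash
python3 -c "
from h import *
s,M,B=rep()
a=tob(pose,s['position'])[0]
go(B,a,(-40,35,78))
"
```

```text
clk 11.7 J [ 0.248  0.258 -0.997  2.052 -0.391 -0.84 ] F [0.5 0.1 0.4] w 0.0
pos [535.2 108.2 104.6] box [-57.3  39.4 104.6]
tool axes in box x: [0.833 0.033 0.553] y: [-0.044 -0.991  0.126] z: [ 0.552 -0.129 -0.824] tilt 34.5 az -13.1
[-57.30090974  39.41638886 104.63063813] -> (-40, 35, 78) tool mm [-0.5  0.3 32.1] len 32.1
```

>>> {"name": "drive_tool", "arguments": {
  "steps": [
    [-0.001,0.001,0.007,0,0],
    [-0.001,0.001,0.007,0,0],
    [0,0,0,0,0]
  ]
}}

```text
clock: 12.0
position: [542.3, 106.8, 96.9]
ee_rot: [0.952, -0.081, 0.279, 0.093]
contact_force: [-0.5, 0.1, 1.0]
gripper_width: -0.0
```

```bash
python3 -c "
from h import *
s,M,B=rep()
a=tob(pose,s['position'])[0]
go(B,a,(-40,35,78))
"
```

```text
clk 12.0 J [ 0.244  0.283 -0.984  2.052 -0.395 -0.841] F [-0.5  0.1  1. ] w -0.0
pos [542.3 106.8  96.9] box [-50.   39.3  96.9]
tool axes in box x: [0.837 0.032 0.546] y: [-0.049 -0.99   0.132] z: [ 0.545 -0.137 -0.827] tilt 34.2 az -14.1
[-50.00534093  39.26511287  96.90307137] -> (-40, 35, 78) tool mm [-2.1  1.2 21.7] len 21.8
```

>>> {"name": "drive_tool", "arguments": {
  "steps": [
    [-0.002,0.001,0.008,0,0],
    [-0.002,0.001,0.008,0,0],
    [0,0,0,0,0]
  ]
}}

```text
clock: 12.3
position: [547.4, 105.8, 88.0]
ee_rot: [0.953, -0.083, 0.274, 0.097]
contact_force: [-0.6, 0.2, -0.0]
gripper_width: 0.1
```

```bash
python3 -c "
from h import *
s,M,B=rep()
a=tob(pose,s['position'])[0]
go(B,a,(-40,35,78))
p,d=arm.get_image('side'); cv2.imwrite('pics/side2.png',cv2.resize(p[180:330,270:470],None,fx=4,fy=4))
"
```

```text
clk 12.3 J [ 0.243  0.307 -0.974  2.052 -0.4   -0.844] F [-0.6  0.2 -0. ] w 0.1
pos [547.4 105.8  88. ] box [-44.8  39.1  88. ]
tool axes in box x: [0.842 0.031 0.539] y: [-0.053 -0.989  0.14 ] z: [ 0.537 -0.146 -0.831] tilt 33.8 az -15.2
[-44.7987543  39.0738531  87.9816903] -> (-40, 35, 78) tool mm [-1.5  2.4 11.5] len 11.8
```

View pics/side2.png

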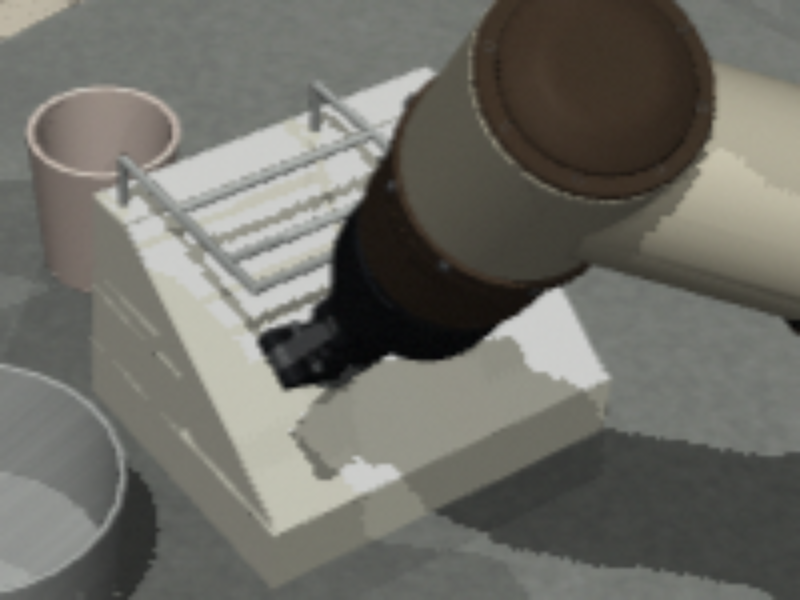

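>>> {"name": "drive_tool", "arguments": {
  "steps": [
    [-0.003,0.002,0.005,0,0],
    [-0.002,0.001,0.005,0,0],
    [0,0,0,0,0]
  ]
}}

```text
clock: 12.65
position: [548.1, 104.2, 82.8]
ee_rot: [0.954, -0.084, 0.271, 0.1]
contact_force: [0.5, 0.5, 2.0]
gripper_width: 0.2
```

```bash
python3 -c "
from h import *
s,M,B=rep()
a=tob(pose,s['position'])[0]
go(B,a,(-41.6,35,77)); print('depth along normal above top',np.dot(a-[-34,35,82],[-.574,0,.819]))
"
```

```text
clk 12.65 J [ 0.242  0.318 -0.973  2.052 -0.405 -0.847] F [0.5 0.5 2. ] w 0.2
pos [548.1 104.2  82.8] box [-43.9  37.6  82.8]
tool axes in box x: [0.845 0.03  0.534] y: [-0.057 -0.988  0.145] z: [ 0.531 -0.153 -0.833] tilt 33.6 az -16.0
[-43.88743026  37.63315563  82.77414911] -> (-41.6, 35, 77) tool mm [-1.2  1.6  6.4] len 6.7
depth along normal above top 6.309413088595658
```

>>> {"name": "drive_tool", "arguments": {
  "steps": [
    [-0.002,0.001,0.004,0,0],
    [-0.001,0.001,0.004,0,0],
    [0,0,0,0,0]
  ]
}}

```text
clock: 12.95
position: [549.8, 103.0, 78.5]
ee_rot: [0.954, -0.085, 0.269, 0.102]
contact_force: [-0.9, -0.5, -0.8]
gripper_width: 0.1
```

```bash
python3 -c "
from h import *
s,M,B=rep()
a=tob(pose,s['position'])[0]
go(B,a,(-41.6,35,77)); print('depth along normal above top',np.dot(a-[-34,35,82],[-.574,0,.819]))
"
```

```text
clk 12.95 J [ 0.24   0.329 -0.969  2.052 -0.407 -0.848] F [-0.9 -0.5 -0.8] w 0.1
pos [549.8 103.   78.5] box [-42.   36.7  78.5]
tool axes in box x: [0.848 0.029 0.53 ] y: [-0.059 -0.987  0.149] z: [ 0.527 -0.158 -0.835] tilt 33.4 az -16.7
[-41.97167738  36.71718184  78.5197179 ] -> (-41.6, 35, 77) tool mm [-0.5  1.4  1.7] len 2.3
depth along normal above top 1.7253917828214034
```

>>> {"name": "drive_tool", "arguments": {
  "steps": [
    [-0.001,0.001,0.004,0,0],
    [-0.001,0.001,0.004,0,0],
    [0,0,0,0,0]
  ]
}}

```text
clock: 13.25
position: [552.4, 101.8, 74.6]
ee_rot: [0.954, -0.086, 0.266, 0.104]
contact_force: [-0.3, 1.1, 1.2]
gripper_width: 0.0
```

```bash
python3 -c "
from h import *
s,M,B=rep()
a=tob(pose,s['position'])[0]
print('depth along normal above top',np.dot(a-[-34,35,82],[-.574,0,.819]))
"
```

```text
clk 13.25 J [ 0.237  0.34  -0.964  2.052 -0.409 -0.848] F [-0.3  1.1  1.2] w 0.0
pos [552.4 101.8  74.6] box [-39.3  35.9  74.6]
tool axes in box x: [0.85  0.029 0.526] y: [-0.061 -0.986  0.153] z: [ 0.523 -0.162 -0.837] tilt 33.2 az -17.2
depth along normal above top -3.0256913606195455
```

>>> {"name": "drive_tool", "arguments": {
  "steps": [
    [-0.001,0.0005,0.003,0,0],
    [0,0,0,0,0]
  ]
}}

```text
clock: 13.45
position: [553.3, 101.3, 73.1]
ee_rot: [0.954, -0.086, 0.266, 0.105]
contact_force: [-0.6, 0.6, 1.0]
gripper_width: -0.3
```

```bash
python3 -c "
from h import *
s,M,B=rep()
a=tob(pose,s['position'])[0]
print('depth along normal above top',np.dot(a-[-34,35,82],[-.574,0,.819]))
p,d=arm.get_image('top'); cv2.imwrite('pics/top2.png',cv2.resize(p[180:360,250:490],None,fx=3,fy=3))
p,d=arm.get_image('side'); cv2.imwrite('pics/side3.png',cv2.resize(p[160:340,260:500],None,fx=3,fy=3))
"
```

```text
clk 13.45 J [ 0.237  0.344 -0.963  2.052 -0.411 -0.849] F [-0.6  0.6  1. ] w -0.3
pos [553.3 101.3  73.1] box [-38.3  35.6  73.1]
tool axes in box x: [0.851 0.028 0.525] y: [-0.063 -0.986  0.154] z: [ 0.522 -0.164 -0.837] tilt 33.2 az -17.4
depth along normal above top -4.806161996029594
```

View pics/top2.png

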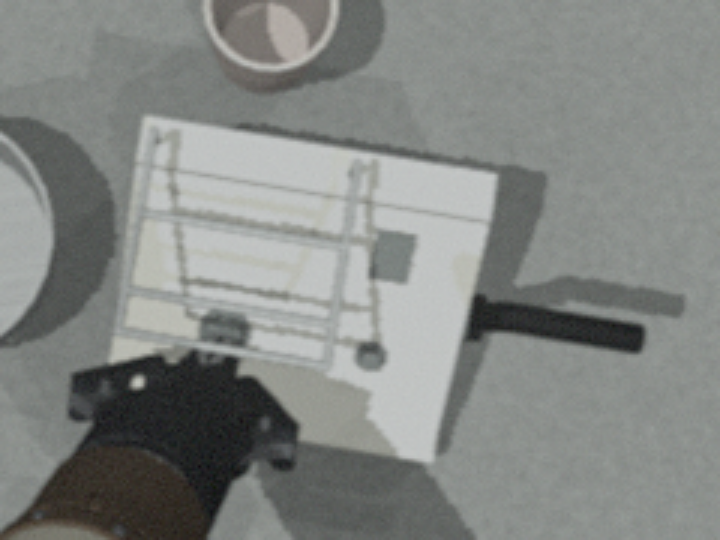

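View pics/side3.png

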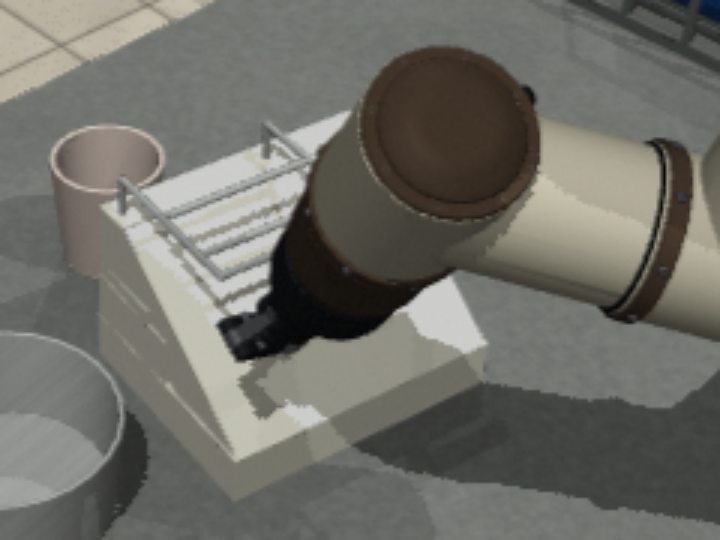

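The top view shows the lever bar now lower and further forward than before (crop 555,325), so it is falling. I'll hold a moment and then retract along the normal.

>>> {"name": "drive_tool", "arguments": {
  "steps": [
    [0,0,0,0,0],
    [0,0,0,0,0],
    [0,0,0,0,0],
    [0,0,0,0,0],
    [0,0,0,0,0],
    [0,0,-0.005,0,0],
    [0,0,-0.01,0,0],
    [0,0,-0.015,0,0],
    [0,0,-0.02,0,0],
    [0,0,-0.02,0,0],
    [0,0,-0.02,0,0],
    [0,0,0,0,0]
  ]
}}

```text
clock: 14.75
position: [508.3, 124.8, 149.6]
ee_rot: [0.954, -0.086, 0.266, 0.103]
contact_force: [0.7, 0.4, 0.0]
gripper_width: 0.2
```

```bash
python3 -c "
from h import *
s,M,B=rep()
for n in('top','side'):
  p,d=arm.get_image(n); np.save(f'pics/{n}3.npy',d)
  for k in('gdn','gup','btn'):
    a=proj(n,tow(pose,PTS[k]))[0]; cv2.circle(p,tuple(int(round(t)) for t in a),1,(0,0,255),-1)
  cv2.imwrite(f'pics/{n}4.png',cv2.resize(p[150:350,250:490],None,fx=3,fy=3))
"
```

```text
clk 14.75 J [ 0.572  0.167 -0.977  1.379 -0.499 -0.453] F [0.7 0.4 0. ] w 0.2
pos [508.3 124.8 149.6] box [-86.5  51.5 149.6]
tool axes in box x: [0.85  0.028 0.526] y: [-0.061 -0.987  0.152] z: [ 0.523 -0.161 -0.837] tilt 33.2 az -17.1
```

View pics/top4.png

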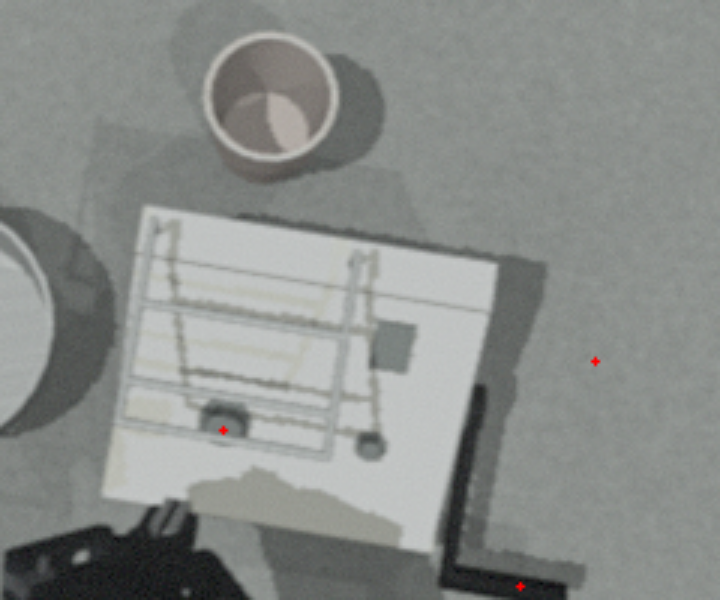

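View pics/side4.png

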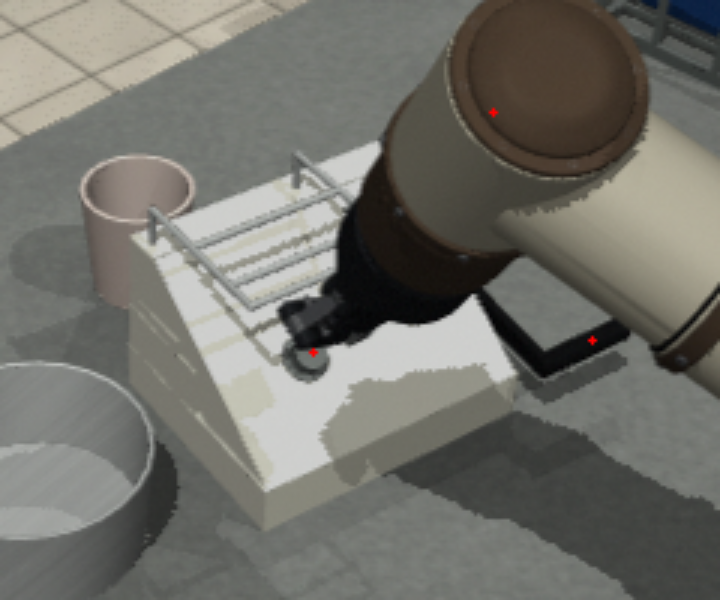

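The lever is down where predicted: the bar lies at top crop (520,587) and side crop (590,340), on the projected point. Now I'll raise the tool, move to the lever side, and turn it 90° so the jaws straddle the bar. Pushing at the inner limit should let the tilt relax.

```bash
python3 -c "
from h import *
s,M,B=rep()
a=tob(pose,s['position'])[0]
go(B,a,(-100,51,230)); go(B,(-100,51,230),(-130,-150,230))
"
```

```text
clk 14.85 J [ 0.569  0.17  -0.978  1.384 -0.498 -0.455] F [-0.1  0.4 -1.7] w 0.0
pos [508.6 123.8 148. ] box [-86.1  50.6 148. ]
tool axes in box x: [0.851 0.029 0.525] y: [-0.061 -0.986  0.154] z: [ 0.522 -0.163 -0.837] tilt 33.2 az -17.4
[-86.0594052   50.58630473 148.03720818] -> (-100, 51, 230) tool mm [ 31.2  13.1 -76. ] len 83.1
(-100, 51, 230) -> (-130, -150, 230) tool mm [-31.4 200.   17.2] len 203.2
```

>>> {"name": "drive_tool", "arguments": {
  "steps": [
    [0.008,0.003,-0.019,0,0],
    [0.008,0.003,-0.019,0,0],
    [0.008,0.003,-0.019,0,0],
    [0.008,0.003,-0.019,0,0],
    [-0.005,0.03,0.003,0,0],
    [-0.005,0.03,0.003,0,0],
    [-0.005,0.03,0.003,0,0],
    [-0.005,0.03,0.003,0,0],
    [-0.005,0.03,0.003,0,0],
    [-0.005,0.03,0.003,0,0],
    [-0.005,0.02,0.003,0,0]
  ]
}}

```text
clock: 15.95
position: [431.5, -69.5, 224.4]
ee_rot: [0.955, -0.088, 0.264, 0.106]
contact_force: [0.5, -0.6, 0.2]
gripper_width: 0.4
```

```bash
python3 -c "
from h import *
s,M,B=rep()
"
```

```text
clk 15.95 J [ 0.292 -0.17  -1.069  1.058 -0.449  0.171] F [ 0.5 -0.6  0.2] w 0.4
pos [431.5 -69.5 224.4] box [-131.  -152.6  224.4]
tool axes in box x: [0.852 0.026 0.523] y: [-0.066 -0.986  0.156] z: [ 0.52  -0.167 -0.838] tilt 33.1 az -17.8
```

>>> {"name": "drive_tool", "arguments": {
  "steps": [
    [-0.026,0.002,-0.016,0,0],
    [-0.026,0.002,-0.016,0,0],
    [-0.026,0.002,-0.016,0,0],
    [-0.026,0.002,-0.016,0,0],
    [-0.026,0.002,-0.016,0,0]
  ]
}}

```text
clock: 16.45
position: [302.9, -42.3, 261.3]
ee_rot: [0.958, -0.092, 0.25, 0.103]
contact_force: [-0.1, 1.5, 0.3]
gripper_width: 0.4
```

```bash
python3 -c "
from h import *
s,M,B=rep()
"
```

```text
clk 16.45 J [ 1.073 -0.58  -1.069  0.607 -1.152  0.034] F [-0.1  1.5  0.3] w 0.4
pos [302.9 -42.3 261.3] box [-262.3 -146.4  261.3]
tool axes in box x: [0.867 0.016 0.499] y: [-0.069 -0.986  0.151] z: [ 0.494 -0.166 -0.853] tilt 31.4 az -18.5
```

```bash
python3 -c "
from h import *
s,M,B=rep()
a=tob(pose,s['position'])[0]
go(B,a,(-150,-142,150))
"
```

```text
clk 16.45 J [ 1.073 -0.58  -1.069  0.607 -1.152  0.034] F [-0.1  1.5  0.3] w 0.4
pos [302.9 -42.3 261.3] box [-262.3 -146.4  261.3]
tool axes in box x: [0.867 0.016 0.499] y: [-0.069 -0.986  0.151] z: [ 0.494 -0.166 -0.853] tilt 31.4 az -18.5
[-262.30379697 -146.38063477  261.31705561] -> (-150, -142, 150) tool mm [ 41.9 -29.  149.8] len 158.2
```

>>> {"name": "drive_tool", "arguments": {
  "steps": [
    [0.005,-0.0036,0.0187,0,0],
    [0.005,-0.0036,0.0187,0,0],
    [0.005,-0.0036,0.0187,0,0],
    [0.005,-0.0036,0.0187,0,0],
    [0.005,-0.0036,0.0187,0,0],
    [0.005,-0.0036,0.0187,0,0],
    [0.005,-0.0036,0.0187,0,0],
    [0.005,-0.0036,0.0187,0,0]
  ]
}}

```text
clock: 17.25
position: [429.7, -50.0, 189.0]
ee_rot: [0.965, -0.092, 0.227, 0.1]
contact_force: [-0.1, 1.0, 1.1]
gripper_width: 0.2
```

```bash
python3 -c "
from h import *
s,M,B=rep()
a=tob(pose,s['position'])[0]
go(B,a,(-150,-142,150))
"
```

```text
clk 17.25 J [ 0.354 -0.099 -1.069  0.991 -0.451  0.15 ] F [-0.1  1.   1.1] w 0.2
pos [429.7 -50.  189. ] box [-135.9 -133.6  189. ]
tool axes in box x: [0.89  0.012 0.455] y: [-0.064 -0.987  0.151] z: [ 0.451 -0.163 -0.878] tilt 28.7 az -19.9
[-135.92317271 -133.63062645  188.99536041] -> (-150, -142, 150) tool mm [-30.4   3.3  29.2] len 42.3
```

>>> {"name": "drive_tool", "arguments": {
  "steps": [
    [-0.01,0.001,0.01,0,0],
    [-0.01,0.001,0.01,0,0],
    [-0.01,0.001,0.01,0,0],
    [-0.01,0.001,0.015,0,0],
    [-0.01,0.001,0.015,0,0]
  ]
}}

```text
clock: 17.75
position: [434.6, -56.8, 161.7]
ee_rot: [0.971, -0.093, 0.2, 0.095]
contact_force: [-0.5, -0.3, 1.1]
gripper_width: -0.0
```

```bash
python3 -c "
from h import *
s,M,B=rep()
"
```

```text
clk 17.75 J [ 0.3   -0.031 -1.069  0.993 -0.393  0.175] F [-0.5 -0.3  1.1] w -0.0
pos [434.6 -56.8 161.7] box [-130.1 -139.6  161.7]
tool axes in box x: [0.914 0.004 0.407] y: [-0.06  -0.987  0.146] z: [ 0.402 -0.158 -0.902] tilt 25.6 az -21.5
```

>>> {"name": "drive_tool", "arguments": {
  "steps": [
    [-0.015,0.001,0.01,0,0],
    [-0.015,0.001,0.01,0,0],
    [-0.015,0.001,0.01,0,0],
    [-0.015,0.001,0.01,0,0],
    [-0.015,0.001,0.01,0,0],
    [-0.015,0.001,0.01,0,0]
  ]
}}

```text
clock: 18.35
position: [409.4, -58.8, 137.2]
ee_rot: [0.979, -0.096, 0.16, 0.087]
contact_force: [0.8, 0.4, 0.2]
gripper_width: 0.1
```

```bash
python3 -c "
from h import *
s,M,B=rep()
"
```

```text
clk 18.35 J [ 0.354 -0.012 -1.068  0.811 -0.415  0.287] F [0.8 0.4 0.2] w 0.1
pos [409.4 -58.8 137.2] box [-154.6 -145.6  137.2]
tool axes in box x: [ 0.944 -0.009  0.33 ] y: [-0.058 -0.988  0.14 ] z: [ 0.325 -0.151 -0.933] tilt 21.0 az -25.0
```

>>> {"name": "drive_tool", "arguments": {
  "steps": [
    [0,0,0,-8.5,0.06],
    [0,0,0,-8.5,0.06],
    [0,0,0,-8.5,0.06],
    [0,0,0,-8.5,0.06],
    [0,0,0,-8.5,0.06],
    [0,0,0,-8.5,0.06],
    [0,0,0,-8.5,0.06],
    [0,0,0,-8.5,0.06],
    [0,0,0,-8.5,0.06],
    [0,0,0,-8.5,0.06],
    [0,0,0,-5,0.06],
    [0,0,0,0,0.06]
  ]
}}

```text
clock: 19.55
position: [409.6, -58.9, 137.4]
ee_rot: [0.76, 0.624, 0.052, 0.175]
contact_force: [0.5, -1.0, -0.1]
gripper_width: 59.7
```

```bash
python3 -c "
from h import *
s,M,B=rep()
a=tob(pose,s['position'])[0]
z=B[:,2]; t=np.array([-92,-152,47])+19*z
print(B.T@[0,1,0])
go(B,a,t-70*z); go(B,t-70*z,t)
"
```

```text
clk 19.55 J [ 0.353 -0.012 -1.068  0.812 -0.414  1.857] F [ 0.5 -1.  -0.1] w 59.7
pos [409.6 -58.9 137.4] box [-154.4 -145.6  137.4]
tool axes in box x: [ 0.059  0.988 -0.14 ] y: [ 0.944 -0.009  0.331] z: [ 0.326 -0.152 -0.933] tilt 21.1 az -24.9
[ 0.98841475 -0.00897308 -0.15151161]
[-154.35292689 -145.60819035  137.39547562] -> [-108.61367549 -144.27290807   94.59493499] tool mm [10.  29.  54.6] len 62.7
[-108.61367549 -144.27290807   94.59493499] -> [ -85.81059148 -154.87872052   29.26855363] tool mm [-0.  0. 70.] len 70.0
```

>>> {"name": "drive_tool", "arguments": {
  "steps": [
    [0.002,0.006,0.008,0,0.06],
    [0.002,0.006,0.011,0,0.06],
    [0.002,0.006,0.012,0,0.06],
    [0.002,0.006,0.012,0,0.06],
    [0.002,0.005,0.0116,0,0.06],
    [0,0,0,0,0.06]
  ]
}}

```text
clock: 20.15
position: [459.1, -65.5, 99.2]
ee_rot: [0.762, 0.623, 0.048, 0.172]
contact_force: [-0.3, -0.9, -0.0]
gripper_width: 60.0
```

```bash
python3 -c "
from h import *
s,M,B=rep()
a=tob(pose,s['position'])[0]
z=B[:,2]; t=np.array([-92,-152,47])+19*z
go(B,a,t)
for n in('top','side'):
  p,d=arm.get_image(n)
  cv2.imwrite(f'pics/{n}5.png',cv2.resize(p[150:390,250:570],None,fx=2.4,fy=2.4))
"
```

```text
clk 20.15 J [ 0.135  0.143 -1.068  1.216 -0.257  1.636] F [-0.3 -0.9 -0. ] w 60.0
pos [459.1 -65.5  99.2] box [-104.5 -144.2   99.2]
tool axes in box x: [ 0.061  0.988 -0.14 ] y: [ 0.947 -0.012  0.322] z: [ 0.317 -0.153 -0.936] tilt 20.6 az -25.7
[-104.46918064 -144.17242801   99.20029238] -> [ -85.98306526 -154.89883995   29.21255433] tool mm [ 0.4 -4.9 73. ] len 73.2
```

View pics/top5.png

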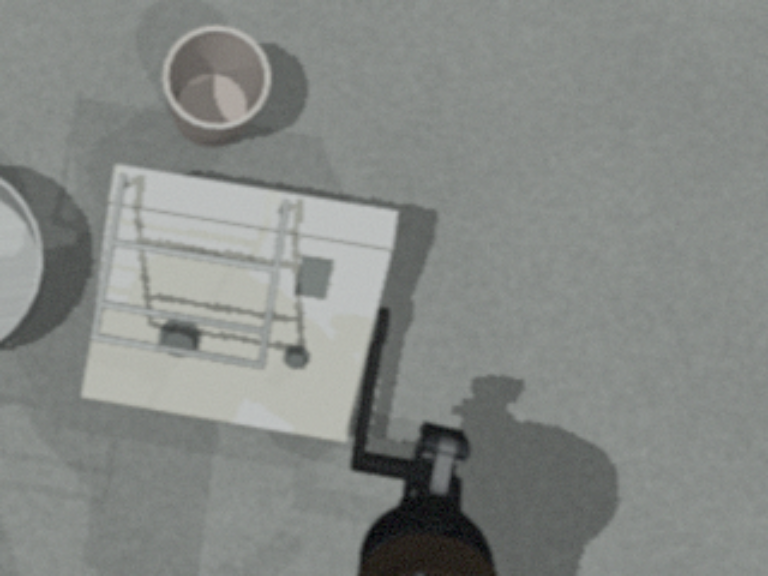

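View pics/side5.png

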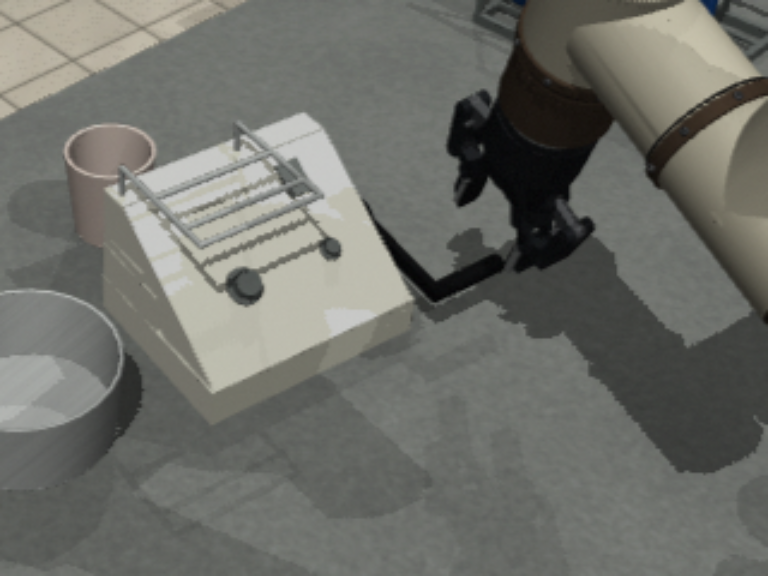

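The fingers straddle the bar (side crop 500,260). I'll advance in checked stages.

>>> {"name": "drive_tool", "arguments": {
  "steps": [
    [0,-0.002,0.01,0,0.06],
    [0,-0.002,0.01,0,0.06],
    [0,-0.001,0.01,0,0.06],
    [0,0,0,0,0.06]
  ]
}}

```text
clock: 20.65
position: [472.1, -70.0, 79.4]
ee_rot: [0.762, 0.624, 0.044, 0.168]
contact_force: [0.4, -1.1, -0.5]
gripper_width: 60.3
```

```bash
cat > l.py <<'E'
from h import *
s,M,B=rep()
a=tob(pose,s['position'])[0]
z=B[:,2]; t=np.array([-92,-152,47])+19*z
go(B,a,t)
E
python3 l.py
```

```text
clk 20.65 J [ 0.01   0.199 -1.068  1.482 -0.205  1.482] F [ 0.4 -1.1 -0.5] w 60.3
pos [472.1 -70.   79.4] box [ -90.8 -146.6   79.4]
tool axes in box x: [ 0.06   0.988 -0.141] y: [ 0.95  -0.013  0.311] z: [ 0.305 -0.153 -0.94 ] tilt 20.0 az -26.6
[ -90.84871559 -146.57063046   79.41713993] -> [ -86.19860419 -154.90516418   29.14212141] tool mm [ -0.9 -11.1  49.9] len 51.2
```

>>> {"name": "drive_tool", "arguments": {
  "steps": [
    [0,-0.007,0.002,0,0.06],
    [0,-0.007,0.002,0,0.06],
    [0,-0.004,0.006,0,0.06],
    [0,-0.003,0.008,0,0.06]
  ]
}}

```text
clock: 21.05
position: [472.8, -68.4, 68.7]
ee_rot: [0.763, 0.624, 0.039, 0.162]
contact_force: [0.7, -0.3, -0.2]
gripper_width: 60.2
```

```bash
python3 l.py
```

```text
clk 21.05 J [-0.013  0.224 -1.069  1.543 -0.196  1.44 ] F [ 0.7 -0.3 -0.2] w 60.2
pos [472.8 -68.4  68.7] box [ -90.4 -144.9   68.7]
tool axes in box x: [ 0.059  0.988 -0.142] y: [ 0.955 -0.014  0.296] z: [ 0.291 -0.153 -0.945] tilt 19.2 az -27.8
[ -90.44589497 -144.90338199   68.66266081] -> [ -86.48035674 -154.91006837   29.05382937] tool mm [-4.  -7.8 40.1] len 41.0
```

>>> {"name": "drive_tool", "arguments": {
  "steps": [
    [-0.002,-0.006,0.006,0,0.06],
    [-0.002,-0.006,0.006,0,0.06],
    [-0.002,-0.006,0.008,0,0.06],
    [-0.001,-0.006,0.008,0,0.06],
    [-0.001,-0.005,0.008,0,0.06]
  ]
}}

```text
clock: 21.55
position: [467.1, -78.6, 37.6]
ee_rot: [0.766, 0.623, 0.03, 0.157]
contact_force: [0.0, -0.9, 0.3]
gripper_width: 59.9
```

```bash
python3 l.py
```

```text
clk 21.55 J [-0.232  0.288 -1.069  2.048 -0.161  1.137] F [ 0.  -0.9  0.3] w 59.9
pos [467.1 -78.6  37.6] box [ -94.5 -155.8   37.6]
tool axes in box x: [ 0.064  0.987 -0.15 ] y: [ 0.961 -0.02   0.277] z: [ 0.271 -0.162 -0.949] tilt 18.4 az -30.9
[ -94.47370111 -155.80871811   37.59580898] -> [ -86.8562082  -155.08034527   28.97077709] tool mm [ 2.5  4.9 10.1] len 11.5
```

>>> {"name": "drive_tool", "arguments": {
  "steps": [
    [0.001,0.002,0.006,0,0.06],
    [0.001,0.002,0.006,0,0.06],
    [0,0,0,0,0.06]
  ]
}}

```text
clock: 21.85
position: [476.7, -78.5, 31.0]
ee_rot: [0.765, 0.624, 0.028, 0.154]
contact_force: [-0.0, -0.5, -0.4]
gripper_width: 60.2
```

```bash
python3 l.py
```

```text
clk 21.85 J [-0.228  0.315 -1.049  2.051 -0.161  1.132] F [-0.  -0.5 -0.4] w 60.2
pos [476.7 -78.5  31. ] box [ -85.  -154.2   31. ]
tool axes in box x: [ 0.061  0.987 -0.149] y: [ 0.962 -0.018  0.271] z: [ 0.265 -0.16  -0.951] tilt 18.0 az -31.1
[ -84.95837607 -154.16865313   31.02351607] -> [ -86.96432245 -155.04036639   28.93350826] tool mm [-0.7 -2.5  1.6] len 3.0
```

>>> {"name": "drive_tool", "arguments": {
  "steps": [
    [0,-0.001,0,0,0.04],
    [0,0,0,0,0.02],
    [0,0,0,0,0],
    [0,0,0,0,0],
    [0,0,0,0,0],
    [0,0,0,0,0]
  ]
}}

```text
clock: 22.45
position: [473.8, -78.2, 30.9]
ee_rot: [0.765, 0.625, 0.028, 0.153]
contact_force: [-5.6, 1.8, 5.2]
gripper_width: 14.2
```

```bash
cat > arc.py <<'E'
from h import *
s,M,B=rep()
a=tob(pose,s['position'])[0]
z=B[:,2]; g=a-19*z
r=g-[7,g[1],59]; q=.21-np.arctan2(r[0],r[2]); print("grip",np.round(g,1),"q",round(float(q),3),"rad",round(float(np.hypot(r[0],r[2])),1))
import sys
prev=g
for t in map(float,sys.argv[1:]):
    n=np.array([7+100*np.sin(.21-t),g[1],59+100*np.cos(.21-t)])
    print(t,"tool mm",np.round(B.T@(n-prev),1)); prev=n
E
python3 arc.py 1.9 1.75 1.6 1.45 1.3 1.15 1.0
```

```text
clk 22.45 J [-0.23   0.312 -1.054  2.052 -0.16   1.132] F [-5.6  1.8  5.2] w 14.2
pos [473.8 -78.2  30.9] box [ -87.9 -154.4   30.9]
tool axes in box x: [ 0.06   0.987 -0.149] y: [ 0.963 -0.018  0.269] z: [ 0.263 -0.16  -0.951] tilt 17.9 az -31.3
grip [ -92.9 -151.4   49. ] q 1.881 rad 100.4
1.9 tool mm [0.3 0.1 1.9]
1.75 tool mm [ -2.3   3.4 -14.4]
1.6 tool mm [ -2.1   5.5 -13.8]
1.45 tool mm [ -1.9   7.6 -12.8]
1.3 tool mm [ -1.7   9.4 -11.5]
1.15 tool mm [ -1.4  11.  -10. ]
1.0 tool mm [-1.1 12.4 -8.3]
```

>>> {"name": "drive_tool", "arguments": {
  "steps": [
    [-0.001,0.0015,-0.006,0,0],
    [-0.001,0.002,-0.007,0,0],
    [-0.001,0.0025,-0.007,0,0],
    [-0.001,0.003,-0.007,0,0],
    [0,0,0,0,0]
  ]
}}

```text
clock: 22.95
position: [473.5, -78.2, 58.5]
ee_rot: [0.766, 0.624, 0.026, 0.153]
contact_force: [-6.2, -0.4, 1.1]
gripper_width: 14.0
```

```bash
python3 arc.py 1.6 1.45 1.3 1.15 1.0
```

```text
clk 22.95 J [ 0.011  0.253 -1.053  1.429 -0.207  1.526] F [-6.2 -0.4  1.1] w 14.0
pos [473.5 -78.2  58.5] box [ -88.2 -154.4   58.5]
tool axes in box x: [ 0.061  0.987 -0.151] y: [ 0.964 -0.019  0.266] z: [ 0.26  -0.162 -0.952] tilt 17.8 az -31.9
grip [ -93.2 -151.3   76.6] q 1.607 rad 101.7
1.6 tool mm [0.1 1.8 0.1]
1.45 tool mm [ -2.    7.5 -12.8]
1.3 tool mm [ -1.7   9.4 -11.6]
1.15 tool mm [ -1.4  11.  -10.1]
1.0 tool mm [-1.1 12.4 -8.3]
```

>>> {"name": "drive_tool", "arguments": {
  "steps": [
    [-0.001,0.005,-0.0065,0,0],
    [-0.001,0.005,-0.0065,0,0],
    [-0.001,0.005,-0.006,0,0],
    [-0.001,0.005,-0.006,0,0],
    [-0.001,0.0055,-0.005,0,0],
    [-0.001,0.0055,-0.005,0,0],
    [0,0,0,0,0]
  ]
}}

```text
clock: 23.65
position: [486.4, -81.4, 98.1]
ee_rot: [0.765, 0.626, 0.024, 0.15]
contact_force: [-44.9, 37.5, 22.6]
gripper_width: 13.9
```

```bash
python3 arc.py 1.15 1.0 .85 .7 .55 .4 .25 .1 0
```

```text
clk 23.65 J [ 0.232  0.214 -0.898  0.742 -0.372  2.026] F [-44.9  37.5  22.6] w 13.9
pos [486.4 -81.4  98.1] box [ -75.  -155.5   98.1]
tool axes in box x: [ 0.057  0.987 -0.152] y: [ 0.966 -0.016  0.259] z: [ 0.253 -0.161 -0.954] tilt 17.4 az -32.5
grip [ -79.8 -152.4  116.2] q 1.198 rad 103.9
1.15 tool mm [ 0.1  6.3 -0.2]
1.0 tool mm [-1.2 12.3 -8.4]
0.85 tool mm [-0.8 13.5 -6.5]
0.7 tool mm [-0.5 14.3 -4.5]
0.55 tool mm [-0.1 14.8 -2.3]
0.4 tool mm [ 0.2 15.  -0.1]
0.25 tool mm [ 0.6 14.8  2.1]
0.1 tool mm [ 0.9 14.3  4.3]
0.0 tool mm [0.8 9.1 4. ]
```

>>> {"name": "drive_tool", "arguments": {
  "steps": [
    [0,0.0015,0.0015,0,0],
    [0,0,0,0,0]
  ]
}}

```text
clock: 23.85
position: [485.6, -81.5, 96.1]
ee_rot: [0.765, 0.627, 0.023, 0.149]
contact_force: [-56.3, 48.2, 31.3]
gripper_width: 13.6
```

```bash
python3 arc.py 1.15 
python3 -c "
from h import *
print(arm.read_state()['wrist_torque'])
for n in('top','side'):
  p,d=arm.get_image(n); np.save(f'pics/{n}6.npy',d)
  cv2.imwrite(f'pics/{n}6.png',cv2.resize(p[150:350,320:560],None,fx=3,fy=3))
"
```

```text
clk 23.85 J [ 0.23   0.217 -0.902  0.747 -0.367  2.024] F [-56.3  48.2  31.3] w 13.6
pos [485.6 -81.5  96.1] box [ -75.7 -155.7   96.1]
tool axes in box x: [ 0.055  0.987 -0.151] y: [ 0.966 -0.015  0.256] z: [ 0.251 -0.161 -0.955] tilt 17.3 az -32.6
grip [ -80.5 -152.7  114.2] q 1.218 rad 103.4
1.15 tool mm [-0.2  7.4 -1.9]
[12.00315371 14.28723185 -0.16600115]
```

View pics/top6.png

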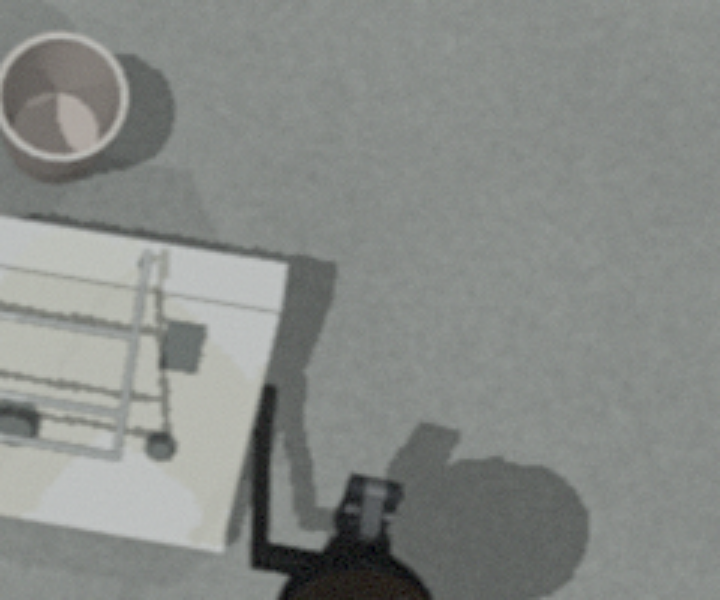

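View pics/side6.png

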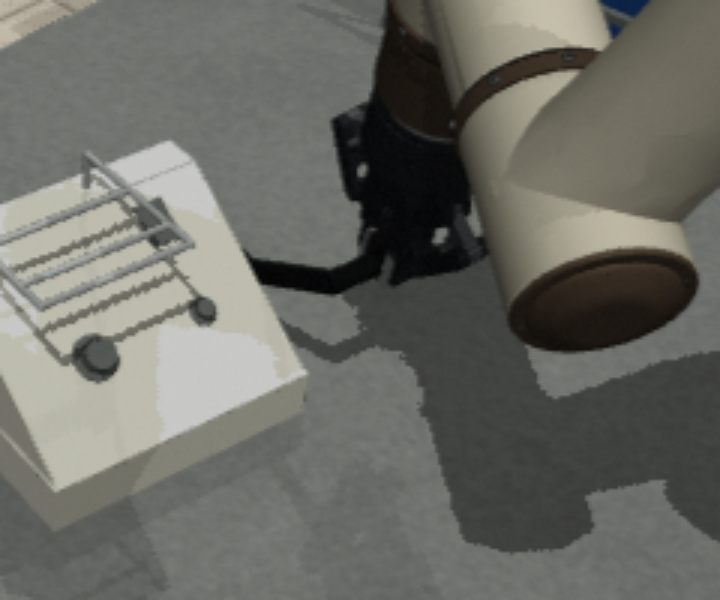

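```bash
python3 -c "
from h import *
for n in('top','side'):
  P,u,v=cloud(n,np.load(f'pics/{n}6.npy')); b=tob(pose,P)
  m=(b[:,1]>-132)&(b[:,1]<-107)&(b[:,0]>-130)&(b[:,0]<40)&(b[:,2]>30)&(b[:,2]<180)
  q=b[m]; print(n,len(q))
  for lo in range(-130,-105,5):
    k=q[(q[:,1]>=lo)&(q[:,1]<lo+5)]
    if len(k): print(lo,len(k),np.round(np.percentile(k[:,0],[5,50,95])),np.round(np.percentile(k[:,2],[5,50,95])))
"
```

```text
top 252
-130 21 [-82. -77. -73.] [111. 116. 169.]
-125 30 [-88. -81. -74.] [110. 115. 118.]
-120 31 [-88. -82. -75.] [111. 115. 118.]
-115 49 [-89. -76.  12.] [ 71. 112. 117.]
-110 112 [-82. -35.  13.] [ 70.  91. 114.]
side 288
-130 121 [-122.  -89.  -75.] [110. 164. 178.]
-125 41 [-116.  -88.  -78.] [110. 166. 179.]
-120 21 [-88. -85. -77.] [105. 113. 116.]
-115 21 [-88. -79.   9.] [ 70. 110. 116.]
-110 29 [-88. -77.   0.] [ 73. 107. 116.]
```

>>> {"name": "drive_tool", "arguments": {
  "steps": [
    [0.001,-0.001,-0.0025,0,0],
    [0.001,-0.001,-0.0025,0,0],
    [0,0,0,0,0]
  ]
}}

```text
clock: 24.25
position: [488.1, -81.1, 102.3]
ee_rot: [0.766, 0.625, 0.023, 0.152]
contact_force: [-25.3, 17.2, 10.3]
gripper_width: 14.1
```

```bash
python3 arc.py 1.15
```

```text
clk 24.25 J [ 0.239  0.21  -0.887  0.726 -0.389  2.036] F [-25.3  17.2  10.3] w 14.1
pos [488.1 -81.1 102.3] box [ -73.3 -154.9  102.3]
tool axes in box x: [ 0.061  0.986 -0.155] y: [ 0.965 -0.018  0.261] z: [ 0.254 -0.166 -0.953] tilt 17.7 az -33.1
grip [ -78.1 -151.8  120.4] q 1.156 rad 104.9
1.15 tool mm [0.6 3.6 3.4]
```

```bash
sed -i 's/19\*z/14*z/; s/100\*np/102*np/g' arc.py; python3 arc.py 1.1 1.0 .9 .8
```

```text
clk 24.25 J [ 0.239  0.21  -0.887  0.726 -0.389  2.036] F [-25.3  17.2  10.3] w 14.1
pos [488.1 -81.1 102.3] box [ -73.3 -154.9  102.3]
tool axes in box x: [ 0.061  0.986 -0.155] y: [ 0.965 -0.018  0.261] z: [ 0.254 -0.166 -0.953] tilt 17.7 az -33.1
grip [ -76.9 -152.6  115.6] q 1.187 rad 101.2
1.1 tool mm [-0.9  6.4 -6.1]
1.0 tool mm [-0.8  8.5 -5.5]
0.9 tool mm [-0.6  9.1 -4.6]
0.8 tool mm [-0.4  9.5 -3.7]
```

>>> {"name": "drive_tool", "arguments": {
  "steps": [
    [0.0005,0.003,-0.0035,0,0],
    [0,0.003,-0.0035,0,0],
    [0,0.004,-0.0035,0,0],
    [0,0.004,-0.0035,0,0],
    [0,0,0,0,0]
  ]
}}

```text
clock: 24.75
position: [500.2, -82.6, 120.0]
ee_rot: [0.767, 0.623, 0.021, 0.153]
contact_force: [-8.8, -3.0, -0.1]
gripper_width: 13.6
```

```bash
python3 arc.py 1.0 .9 .8 .7 .6 .5
```

```text
clk 24.75 J [ 0.257  0.203 -0.815  0.619 -0.46   2.132] F [-8.8 -3.  -0.1] w 13.6
pos [500.2 -82.6 120. ] box [ -61.2 -154.4  120. ]
tool axes in box x: [ 0.065  0.985 -0.158] y: [ 0.965 -0.022  0.261] z: [ 0.253 -0.169 -0.952] tilt 17.7 az -33.7
grip [ -64.7 -152.1  133.3] q 0.977 rad 103.3
1.0 tool mm [ 0.4 -1.4  2.2]
0.9 tool mm [-0.6  9.1 -4.6]
0.8 tool mm [-0.4  9.5 -3.7]
0.7 tool mm [-0.3  9.8 -2.8]
0.6 tool mm [-0.1 10.  -1.8]
0.5 tool mm [ 0.1 10.2 -0.8]
```

>>> {"name": "drive_tool", "arguments": {
  "steps": [
    [0,0.0045,-0.002,0,0],
    [0,0.0047,-0.002,0,0],
    [0,0.0047,-0.0018,0,0],
    [0,0.0048,-0.0018,0,0],
    [0,0.0048,-0.0014,0,0],
    [0,0.0049,-0.0014,0,0],
    [0,0,0,0,0]
  ]
}}

```text
clock: 25.45
position: [525.2, -86.5, 140.8]
ee_rot: [0.767, 0.622, 0.021, 0.155]
contact_force: [-14.6, -5.4, 18.7]
gripper_width: 13.7
```

```bash
python3 arc.py .7 .6 .5 .4 .3 .2
```

```text
clk 25.45 J [ 0.252  0.213 -0.714  0.536 -0.535  2.233] F [-14.6  -5.4  18.7] w 13.7
pos [525.2 -86.5 140.8] box [ -35.8 -154.3  140.8]
tool axes in box x: [ 0.067  0.985 -0.16 ] y: [ 0.964 -0.023  0.263] z: [ 0.256 -0.172 -0.951] tilt 17.9 az -33.9
grip [ -39.4 -151.9  154.2] q 0.663 rad 105.9
0.7 tool mm [ 0.7 -2.9  4.5]
0.6 tool mm [-0.1 10.  -1.8]
0.5 tool mm [ 0.1 10.2 -0.8]
0.4 tool mm [ 0.3 10.2  0.2]
0.3 tool mm [ 0.4 10.1  1.2]
0.2 tool mm [0.6 9.9 2.2]
```

>>> {"name": "drive_tool", "arguments": {
  "steps": [
    [0,0.001,-0.003,0,0],
    [0,0,0,0,0]
  ]
}}

```text
clock: 25.65
position: [524.4, -86.3, 140.9]
ee_rot: [0.767, 0.622, 0.02, 0.153]
contact_force: [-6.0, -9.9, 0.2]
gripper_width: 13.4
```

```bash
python3 arc.py .7 
python3 -c "
from h import *
P={}
for n in('top','side'):
  p,d=arm.get_image(n); P,u,v=cloud(n,d); b=tob(pose,P)
  cv2.imwrite(f'pics/{n}7.png',cv2.resize(p[150:350,320:560],None,fx=3,fy=3))
  for lo in range(-130,-105,5):
    k=b[(b[:,1]>=lo)&(b[:,1]<lo+5)&(b[:,0]>-130)&(b[:,0]<40)&(b[:,2]>30)&(b[:,2]<180)]
    if len(k): print(lo,len(k),np.round(np.percentile(k[:,0],[5,50,95])),np.round(np.percentile(k[:,2],[5,50,95])))
"
```

```text
clk 25.65 J [ 0.254  0.214 -0.71   0.525 -0.541  2.241] F [-6.  -9.9  0.2] w 13.4
pos [524.4 -86.3 140.9] box [ -36.6 -154.2  140.9]
tool axes in box x: [ 0.067  0.985 -0.159] y: [ 0.965 -0.024  0.26 ] z: [ 0.252 -0.171 -0.953] tilt 17.7 az -34.2
grip [ -40.2 -151.8  154.2] q 0.67 rad 106.2
0.7 tool mm [ 0.8 -2.2  4.8]
-130 8 [-37. -34. -32.] [148. 154. 157.]
-125 23 [-45. -38. -33.] [152. 154. 156.]
-120 33 [-47. -41. -33.] [149. 155. 157.]
-115 39 [-47. -39.  13.] [ 72. 154. 157.]
-110 106 [-45. -19.  15.] [ 68. 125. 157.]
-130 18 [-46. -41. -35.] [146. 153. 156.]
-125 21 [-46. -44. -35.] [145. 154. 155.]
-120 17 [-45. -43. -35.] [146. 153. 155.]
-115 16 [-46. -42. -26.] [126. 153. 156.]
-110 52 [-45. -37.  -9.] [ 82. 140. 155.]
```

View pics/side7.png

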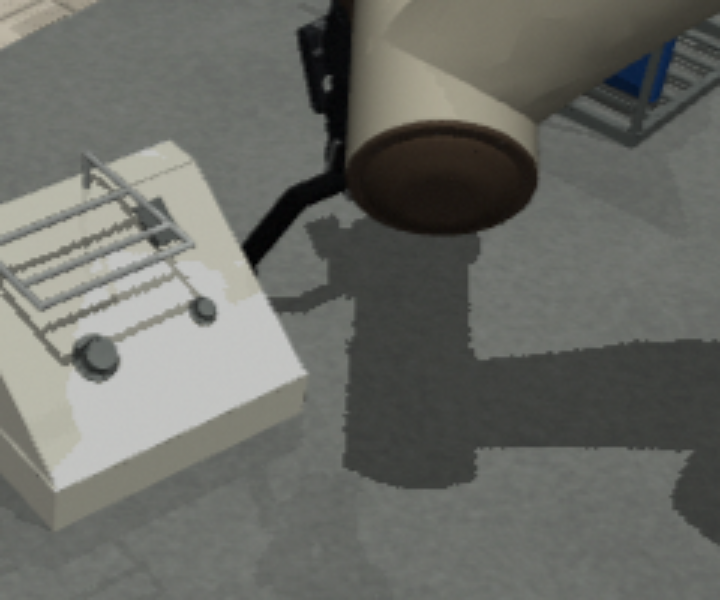

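>>> {"name": "drive_tool", "arguments": {
  "steps": [
    [0,0.0048,-0.001,0,0],
    [0,0.0048,-0.0008,0,0],
    [0,0.0048,-0.0005,0,0],
    [0,0.0048,-0.0002,0,0],
    [0,0,0,0,0]
  ]
}}

```text
clock: 26.25
position: [542.2, -89.2, 149.1]
ee_rot: [0.767, 0.622, 0.02, 0.153]
contact_force: [-8.9, -8.5, 5.5]
gripper_width: 13.6
```

```bash
sed -i 's/14\*z/8*z/; s/102\*np/101*np/g' arc.py; python3 arc.py .5 .4 .3 .2 .1 0
```

```text
clk 26.25 J [ 0.243  0.232 -0.651  0.493 -0.574  2.289] F [-8.9 -8.5  5.5] w 13.6
pos [542.2 -89.2 149.1] box [ -18.6 -154.2  149.1]
tool axes in box x: [ 0.067  0.985 -0.16 ] y: [ 0.965 -0.023  0.259] z: [ 0.252 -0.172 -0.952] tilt 17.7 az -34.3
grip [ -20.6 -152.9  156.7] q 0.485 rad 101.5
0.5 tool mm [ 0.1 -1.5  0.6]
0.4 tool mm [ 0.3 10.1  0.2]
0.3 tool mm [ 0.4 10.   1.2]
0.2 tool mm [0.6 9.8 2.2]
0.1 tool mm [0.8 9.6 3.1]
0.0 tool mm [0.9 9.2 4. ]
```

>>> {"name": "drive_tool", "arguments": {
  "steps": [
    [0,0.005,0,0,0],
    [0,0.005,0.0004,0,0],
    [0,0.005,0.0005,0,0],
    [0,0.005,0.0007,0,0],
    [0.0003,0.005,0.001,0,0],
    [0.0003,0.005,0.0012,0,0],
    [0,0,0,0,0]
  ]
}}

```text
clock: 26.95
position: [574.3, -94.3, 155.4]
ee_rot: [0.767, 0.623, 0.022, 0.154]
contact_force: [-4.4, -11.7, 6.4]
gripper_width: 13.9
```

```bash
python3 arc.py .2 .1 0
```

```text
clk 26.95 J [ 0.222  0.273 -0.566  0.465 -0.601  2.344] F [ -4.4 -11.7   6.4] w 13.9
pos [574.3 -94.3 155.4] box [  13.9 -154.1  155.4]
tool axes in box x: [ 0.066  0.985 -0.158] y: [ 0.964 -0.022  0.264] z: [ 0.257 -0.17  -0.951] tilt 17.9 az -33.4
grip [  11.9 -152.8  163. ] q 0.163 rad 104.1
0.2 tool mm [ 0.2 -4.5  1.8]
0.1 tool mm [0.8 9.6 3.2]
0.0 tool mm [0.9 9.2 4.1]
```

>>> {"name": "drive_tool", "arguments": {
  "steps": [
    [0.0003,0.0045,0.002,0,0],
    [0.0003,0.0045,0.002,0,0],
    [0.0003,0.004,0.0018,0,0],
    [0,0,0,0,0]
  ]
}}

```text
clock: 27.35
position: [588.7, -96.0, 153.2]
ee_rot: [0.767, 0.622, 0.024, 0.154]
contact_force: [-4.0, -7.9, 5.6]
gripper_width: 13.5
```

```bash
python3 arc.py .1 0
```

```text
clk 27.35 J [ 0.212  0.298 -0.534  0.458 -0.602  2.36 ] F [-4.  -7.9  5.6] w 13.5
pos [588.7 -96.  153.2] box [  28.4 -153.5  153.2]
tool axes in box x: [ 0.067  0.986 -0.155] y: [ 0.964 -0.024  0.266] z: [ 0.258 -0.167 -0.951] tilt 17.9 az -32.9
grip [  26.4 -152.2  160.8] q 0.022 rad 103.6
0.1 tool mm [-0.3 -8.3 -0.8]
0.0 tool mm [0.9 9.2 4.1]
```

>>> {"name": "drive_tool", "arguments": {
  "steps": [
    [0,0.002,0.001,0,0],
    [0,0.002,0.001,0,0],
    [0,0,0,0,0]
  ]
}}

```text
clock: 27.65
position: [589.3, -96.4, 152.9]
ee_rot: [0.768, 0.622, 0.022, 0.153]
contact_force: [-22.0, 5.0, 20.9]
gripper_width: 13.7
```

```bash
python3 arc.py 0; python3 -c "
from h import *
for n in('top','side'):
  p,d=arm.get_image(n); P,u,v=cloud(n,d); b=tob(pose,P)
  cv2.imwrite(f'pics/{n}8.png',cv2.resize(p[130:350,300:560],None,fx=3,fy=2.7))
  for lo in range(-130,-105,5):
    k=b[(b[:,1]>=lo)&(b[:,1]<lo+5)&(b[:,0]>-130)&(b[:,0]<60)&(b[:,2]>30)&(b[:,2]<180)]
    if len(k): print(lo,len(k),np.round(np.percentile(k[:,0],[5,50,95])),np.round(np.percentile(k[:,2],[5,50,95])))
"
```

```text
clk 27.65 J [ 0.212  0.301 -0.528  0.452 -0.609  2.365] F [-22.    5.   20.9] w 13.7
pos [589.3 -96.4 152.9] box [  29.  -153.8  152.9]
tool axes in box x: [ 0.067  0.985 -0.157] y: [ 0.965 -0.024  0.262] z: [ 0.254 -0.169 -0.952] tilt 17.8 az -33.7
grip [  27.  -152.4  160.5] q 0.016 rad 103.4
0.0 tool mm [0.5 0.3 2.9]
-125 2 [31. 32. 33.] [160. 162. 165.]
-120 22 [20. 28. 34.] [158. 163. 166.]
-115 34 [19. 26. 32.] [159. 163. 166.]
-110 83 [ 3. 16. 32.] [ 81. 143. 165.]
-130 2 [21. 21. 22.] [154. 154. 154.]
-125 7 [20. 21. 24.] [153. 153. 159.]
-120 6 [19. 22. 23.] [154. 160. 162.]
-115 32 [-3. 20. 29.] [ 66. 157. 163.]
-110 95 [-0. 14. 28.] [ 70. 121. 163.]
```

The lever is on its upper stop: the bar centre measures about (27, 157) in box x, z, and force rises with no further motion. I'll ease off, open, and retreat.

>>> {"name": "drive_tool", "arguments": {
  "steps": [
    [0,-0.0015,-0.001,0,0],
    [0,0,0,0,0.01],
    [0,0,0,0,0.03],
    [0,0,0,0,0.06],
    [0,0,0,0,0.06],
    [0,0,0,0,0.06],
    [0,0,0,0,0.06],
    [0,0,0,0,0.06]
  ]
}}

```text
clock: 28.55
position: [593.5, -92.9, 152.2]
ee_rot: [0.766, 0.624, 0.028, 0.154]
contact_force: [-0.1, -0.1, 0.1]
gripper_width: 59.8
```

```bash
python3 arc.py 0
```

```text
clk 28.55 J [ 0.214  0.303 -0.528  0.454 -0.595  2.365] F [-0.1 -0.1  0.1] w 59.8
pos [593.5 -92.9 152.2] box [  32.6 -149.6  152.2]
tool axes in box x: [ 0.061  0.987 -0.149] y: [ 0.963 -0.019  0.27 ] z: [ 0.264 -0.16  -0.951] tilt 18.0 az -31.3
grip [  30.5 -148.4  159.8] q -0.019 rad 103.5
0.0 tool mm [ 0.2 -2.9  1.3]
```

>>> {"name": "drive_tool", "arguments": {
  "steps": [
    [-0.001,0.002,-0.008,0,0.06],
    [-0.002,0.003,-0.014,0,0.06],
    [-0.003,0.006,-0.02,0,0.06],
    [-0.003,0.006,-0.02,0,0.06],
    [-0.006,0.005,-0.03,0,0.06],
    [-0.006,0.005,-0.03,0,0.06],
    [0,0,0,0,0.06],
    [0,0,0,0,0.06],
    [0,0,0,0,0.06]
  ]
}}

```text
clock: 29.45
position: [585.1, -93.5, 278.1]
ee_rot: [0.766, 0.624, 0.027, 0.153]
contact_force: [-0.5, 0.8, -0.6]
gripper_width: 60.1
```

```bash
python3 -c "
from h import *
rep()
for n in('top','side'):
  p,d=arm.get_image(n); P,u,v=cloud(n,d); b=tob(pose,P)
  q=p.copy()
  for k in('gdn','gup','btn'):
    a=proj(n,tow(pose,PTS[k]))[0]; cv2.circle(q,tuple(int(round(t)) for t in a),1,(0,0,255),-1)
  cv2.imwrite(f'pics/{n}9.png',cv2.resize(q[130:350,200:520],None,fx=2.4,fy=2.4))
  k=b[(b[:,1]<-125)&(b[:,1]>-165)&(b[:,0]>-130)&(b[:,0]<60)&(b[:,2]>120)&(b[:,2]<180)]
  print(len(k),np.round(np.percentile(k[:,0],[5,50,95])),np.round(np.percentile(k[:,2],[5,50,95])))
"
```

```text
clk 29.45 J [ 0.232  0.176 -0.317  0.319 -0.916  2.532] F [-0.5  0.8 -0.6] w 60.1
pos [585.1 -93.5 278.1] box [  24.4 -151.6  278.1]
tool axes in box x: [ 0.061  0.987 -0.149] y: [ 0.963 -0.019  0.269] z: [ 0.262 -0.16  -0.952] tilt 17.9 az -31.4
72 [22. 29. 33.] [161. 164. 166.]
138 [19. 23. 31.] [153. 161. 165.]
```

View pics/top9.png

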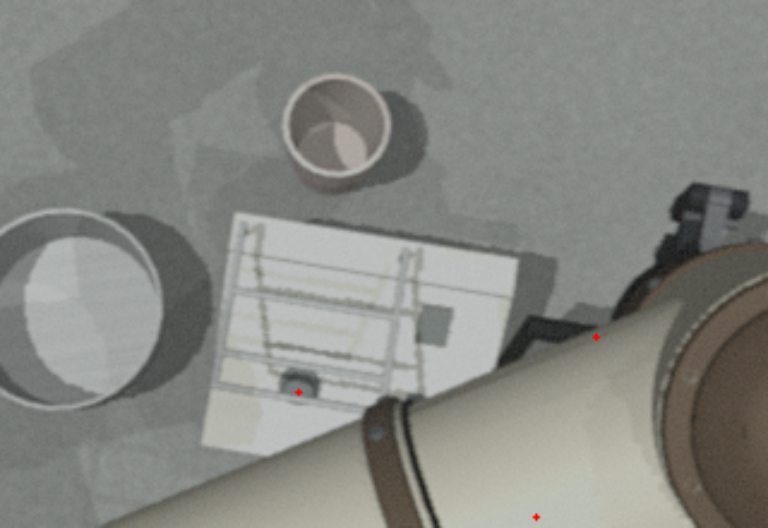

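View pics/side9.png

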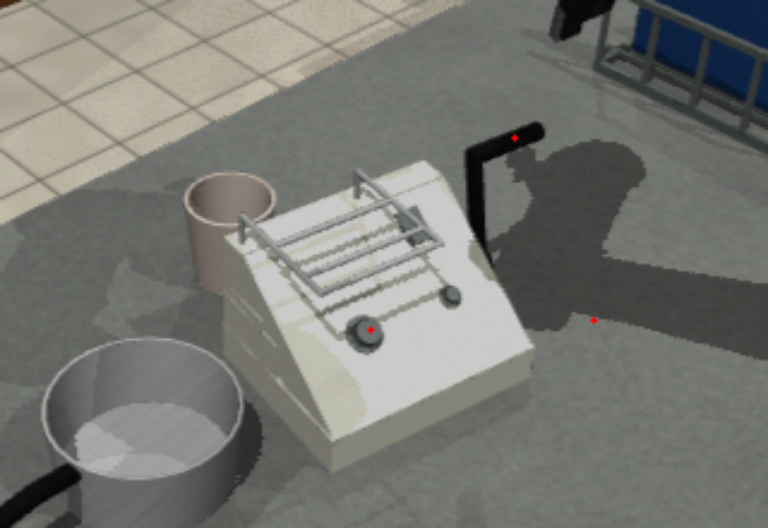

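The side view shows the lever up, with the grip on the predicted "up" point (515,138). The cup and saucepan are where they were, and the arm is clear. I'm handing in.

```bash
python3 -c "
from bench import arm
print(arm.job_done())"
```

```text
the job is handed in; nothing more can be done
None
```

I pressed the test button until the lever dropped, then lifted the lever back to its upper stop, let go and moved clear. I handed the job in at about 29.5 s of the 58 s allowed.

- **Button:** The moves could not tilt the tool directly, so I pushed the arm to its reach limit until it leaned about 35°. I then pressed the button along the face normal, under the front wire, to about 4.8 mm by measurement. The pictures then showed the lever fall to its lower stop.
- **Lever:** I gripped the bar and followed its arc up. At the top, force rose with no further motion, so I eased off, opened the fingers and moved about 125 mm above it.
- **Last checks:** The grip lies on the predicted "up" position in the side view, and depth puts it at about (27, 157) mm in box x and z against the expected (28, 157). The wrist force is near zero. The cup and saucepan look unmoved in the pictures. I did not press the small button, and I saw no sign of contact with the guard.
- **What went wrong:** Partway up the arc the bar jammed and slid about 10 mm towards the fingertips. The wrist force rose to about 80 N, under the 120 N limit, and I relaxed it before going on. Measured radii there disagreed with the 100 mm arc by up to about 6 mm, most of it from the bar sliding in the pads.

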